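# Rinsed weld-cleaning gear up to dry

## Task

The weld-cleaning gear has just been rinsed: put every beaker that lies on the draining grid upside down over a peg of the warm-air dryer, fully down so that its bottom rests on the peg head, and hang both wire baskets by their handles on the two hooks of the drip stand, one to a hook, hanging free. Only when everything is up to dry, switch the dryer on by turning its rotary switch clockwise as far as it goes, and let go. Leave the hammer, the brush and the spray can where they lie.

Things in the scene. Friction and masses are not known exactly. Their poses are not given: they have to be found in the camera images.
- beaker0: plain stainless beaker: straight round cup, 54 mm outside diameter, 75 mm tall, wall 3 mm, bottom 4 mm, 0.12 kg. Origin: centre of the outside of its bottom; z runs from bottom to mouth. At first it lies on its side between two rods of the grid (axis level, 37 mm above the table), mouth away from the robot. On a peg, z points down and the origin is 4 mm above the peg tip.
- beaker1: plain stainless beaker: straight round cup, 54 mm outside diameter, 75 mm tall, wall 3 mm, bottom 4 mm, 0.12 kg. Origin: centre of the outside of its bottom; z runs from bottom to mouth. At first it lies on its side between two rods of the grid (axis level, 37 mm above the table), mouth away from the robot. On a peg, z points down and the origin is 4 mm above the peg tip.
- beaker2: plain stainless beaker: straight round cup, 54 mm outside diameter, 75 mm tall, wall 3 mm, bottom 4 mm, 0.12 kg. Origin: centre of the outside of its bottom; z runs from bottom to mouth. At first it lies on its side between two rods of the grid (axis level, 37 mm above the table), mouth away from the robot. On a peg, z points down and the origin is 4 mm above the peg tip.
- basket0: wire-mesh dip basket, 80 (x) by 100 (y) by 45 mm high, 0.18 kg, with a rigid upright handle of 9 mm round bar in its y-z plane: uprights at the y sides, and a top bar along y, level from 14 to 43 mm either side of the middle with its centre line 115 mm above the underside; a peak in its middle, 126 mm high, sits on a hook. Origin: centre of the underside, z up
- bail0 (a point): peak in the middle of basket0's handle, on the bar's centre line (126 mm above the basket's underside); axes as the basket's
- basket1: wire-mesh dip basket, 80 (x) by 100 (y) by 45 mm high, 0.18 kg, with a rigid upright handle of 9 mm round bar in its y-z plane: uprights at the y sides, and a top bar along y, level from 14 to 43 mm either side of the middle with its centre line 115 mm above the underside; a peak in its middle, 126 mm high, sits on a hook. Origin: centre of the underside, z up
- bail1 (a point): peak in the middle of basket1's handle, on the bar's centre line (126 mm above the basket's underside); axes as the basket's
- dryer: fixed warm-air dryer: grey steel box 130 mm (x) by 370 mm (y) by 65 mm high with three upright pegs on top in a row along its y (at y = +140, +50 and -40 mm, x = 0) and a rotary switch at its other end (y = -140 mm). Origin: centre of the underside; z up, x roughly away from the robot.
- peg0 (a point): centre of the flat top of one dryer peg: 95 mm above the box's top (160 mm above the table); the peg is 18 mm thick with a head 34 mm in diameter and 8 mm high; neighbouring pegs are 90 mm apart. Axes as the dryer's
- peg1 (a point): centre of the flat top of one dryer peg: 95 mm above the box's top (160 mm above the table); the peg is 18 mm thick with a head 34 mm in diameter and 8 mm high; neighbouring pegs are 90 mm apart. Axes as the dryer's
- peg2 (a point): centre of the flat top of one dryer peg: 95 mm above the box's top (160 mm above the table); the peg is 18 mm thick with a head 34 mm in diameter and 8 mm high; neighbouring pegs are 90 mm apart. Axes as the dryer's
- switch (a joint): rotary switch on the dryer, in rad: 0 to 0.2 at first (off), grows clockwise seen from above, stop at 1.2 (on); needs about 0.03 N m and stays where it is left
- switch_grip (a point): point on the switch's vertical turning axis at the height to grip, 37 mm above the dryer's top. The grip is a black bar 42 mm long and 14 mm thick, whose length lies along this point's x axis (it turns with the switch); the bar reaches from 23 mm below this point to 7 mm above it
- stand: fixed drip stand: base plate, a post at x = +50 mm and on it a crossbar 170 mm wide, top 200 mm above the table, with two hooks 130 mm apart that run from the crossbar towards -x of the stand, that is towards the robot. Origin: table level under the hooks; the hooks point along -x, z up.
- hook0 (a point): seat on the hook at the stand's +y side: point on the centre line of its level bar (8 mm round, 190 mm above the table). From here the bar runs 60 mm on in +x to the crossbar, and 38 mm in -x to an upturned end whose top is 22 mm above the bar's centre line. The peak of a hung handle (its centre line) lies about 11 mm above this point. Axes as the stand's
- hook1 (a point): seat on the hook at the stand's -y side: point on the centre line of its level bar (8 mm round, 190 mm above the table). From here the bar runs 60 mm on in +x to the crossbar, and 38 mm in -x to an upturned end whose top is 22 mm above the bar's centre line. The peak of a hung handle (its centre line) lies about 11 mm above this point. Axes as the stand's
- grid: fixed draining grid under the beakers: tray 150 mm (x) by 310 mm (y), with round rods of 8 mm along its x, 30 mm apart, tops 14 mm above the table, rim up to 20 mm. Origin: centre of the underside
- mat: fixed black rubber mat 170 mm (x) by 310 mm (y), 4 mm thick, under the baskets. Origin: centre of the underside
- hammer: hammer 260 mm long lying near the robot's base, to be left alone. Origin: under its middle
- brush: wire brush 200 mm long lying near the robot's base, to be left alone. Origin: under its middle
- can: bare aluminium spray can, 60 mm in diameter, 150 mm tall, standing beyond the grid, to be left alone. Origin: centre of the underside
Not all that is in view belongs to the job. Leave any orange look-alike of the beaker0 alone.

How it is judged (in metres and radians):
On the way:
1. with the dryer still switched off, every beaker is upside down on a peg and both baskets hang on hooks ((distance between beaker0 and peg0 below 0.014 m or distance between beaker0 and peg1 below 0.014 m or distance between beaker0 and peg2 below 0.014 m) and angle between each of beaker0, beaker1, beaker2's own z axis and vertical above 2.92 rad and linear speed of each of beaker0, beaker1, beaker2 below 0.03 m/s and (distance between beaker1 and peg0 below 0.014 m or distance between beaker1 and peg1 below 0.014 m or distance between beaker1 and peg2 below 0.014 m) and (distance between beaker2 and peg0 below 0.014 m or distance between beaker2 and peg1 below 0.014 m or distance between beaker2 and peg2 below 0.014 m) and ((horizontal distance between bail0 and hook0 below 0.035 m and z of bail0 in the frame of hook0 between 0 and 0.02 m) or (horizontal distance between bail0 and hook1 below 0.035 m and z of bail0 in the frame of hook1 between 0 and 0.02 m)) and angle between each of basket0, basket1's own z axis and vertical below 0.6 rad and ((horizontal distance between bail1 and hook0 below 0.035 m and z of bail1 in the frame of hook0 between 0 and 0.02 m) or (horizontal distance between bail1 and hook1 below 0.035 m and z of bail1 in the frame of hook1 between 0 and 0.02 m)) and value of joint switch below 0.5 rad), for 0.2 s.
At the end, for the whole second after the job is handed in: Each beaker is upside down on a peg (bottom centre within 14 mm of the peg tip, within 0.22 rad of vertical, still); each basket hangs from the stand (handle peak within 35 mm of a hook point seen from above, 0 to 20 mm above it, tilt under 0.6 rad); switch past 1.05 rad ((distance between beaker0 and peg0 below 0.014 m or distance between beaker0 and peg1 below 0.014 m or distance between beaker0 and peg2 below 0.014 m) and angle between each of beaker0, beaker1, beaker2's own z axis and vertical above 2.92 rad and linear speed of each of beaker0, beaker1, beaker2 below 0.03 m/s and (distance between beaker1 and peg0 below 0.014 m or distance between beaker1 and peg1 below 0.014 m or distance between beaker1 and peg2 below 0.014 m) and (distance between beaker2 and peg0 below 0.014 m or distance between beaker2 and peg1 below 0.014 m or distance between beaker2 and peg2 below 0.014 m) and ((horizontal distance between bail0 and hook0 below 0.035 m and z of bail0 in the frame of hook0 between 0 and 0.02 m) or (horizontal distance between bail0 and hook1 below 0.035 m and z of bail0 in the frame of hook1 between 0 and 0.02 m)) and angle between each of basket0, basket1's own z axis and vertical below 0.6 rad and ((horizontal distance between bail1 and hook0 below 0.035 m and z of bail1 in the frame of hook0 between 0 and 0.02 m) or (horizontal distance between bail1 and hook1 below 0.035 m and z of bail1 in the frame of hook1 between 0 and 0.02 m)) and value of joint switch above 1.05 rad); the robot touches nothing.
It fails at once if the hammer is moved by more than 30 mm (distance of hammer from where it was at the start of the episode above 0.03 m).
It fails at once if the brush is moved by more than 30 mm (distance of brush from where it was at the start of the episode above 0.03 m).
It fails at once if the can is moved by more than 30 mm (distance of can from where it was at the start of the episode above 0.03 m).
Of beaker0, beaker1, beaker2 only 2 to 3 are there at a start; the rules pass over those that are not, and their reading is None.
At some moment in a run one of beaker0, beaker1, beaker2, basket0, basket1 may be knocked a few centimetres aside while the robot is not near it.
It also fails if it takes over 210 s, if anything falls off the work surface, if the arm or the gripper's body presses on something with over 40 N, if the wrist force passes 120 N, or if a joint passes its speed limit or range.

## Robot

A 6-joint arm with a two-finger parallel gripper is mounted at the origin on the work surface. World frame = base frame: x ahead of the robot, y to its left, z up, the work surface at z = 0. Lengths are in mm, angles in rad, forces in N, time in s.
With the tool pointing down it reaches from about 375 to 900 mm from the base axis. Payload 3.1 kg.
Tool frame: the origin (TCP) lies midway between the tips of the shut fingers; the grasp point (between the pads) lies 19 mm behind it; z points along the fingers, y is the line along which they close (so a half turn about z gives the same grasp; the last joint's range is limited). The gripper opens to 85 mm and grips with 20 to 120 N. Pads are 22 mm wide; open, the fingers measure 114 mm over their backs; the gripper's body (76 mm by 85 mm) begins 54 mm behind the grasp point. The pads swing forward as they close: fully open they stand 13 mm farther back than shut.
Start: joints at [1.077, 0.527, 1.433, -0, 1.181, -0.178], TCP at [194.07, 594.082, 231.31] pointing down, gripper open.
Joint ranges: [-3.08, 3.08], [-0.75, 2.2], [0.22, 2.44], [-1.43, 4.57], [0, 2.65], [-2.85, 2.85]. Speed limits (rad/s): [2.79, 2.79, 3.14, 3.14, 3.14, 3.14].

## Interface

Orientations are given as a 3x3 rotation matrix whose columns are the frame's x, y, z axes.
In Python, from plant import sensors, viewer, arm gives the robot as it stands.
- The arm moves only by the tool step_arm, never from a script. Its argument "moves" is a list of rows, each a list of 5 numbers: the finger opening in mm, from 0 to 85.4, then the shift along the tool's x, y, z each as a share of 20 mm, from -1 to 1, then the turn about the tool's z as a share of pi/2 rad, from -1 to 1. A call has 1 to 5 rows; each row shifts and turns the commanded pose from where the row before left it, along the tool's axes as they then stand; what a row does not reach is not made up. A row lasts 1/10 s, in which the tool goes at most 50 mm and 8.59 degrees, less where a joint would pass 70% of its speed; a pose out of reach is approached as far as the arm can. A call with a number of a shift or a turn outside -1 to 1 is refused whole. A call with a gripper value outside its range is refused whole. The fingers move at their own pace and stop on an object; "force" is the grip in N (left out, the last holds). Time passes only in rows, so rows that do not move let the fingers close. It gives the time, the measured TCP pose, the force, the opening and the grip force at its end, in the units of the state.
- sensors.observe(): the state, without advancing time (a new reading comes with each control period).
- viewer.read_camera(name): name is "scene" or "top"; returns a dict with "frame" (480x640x3 uint8, red, green, blue), "z_map" (480x640 float32, mm along the optical axis (not along the pixel's ray), 0 where there is no reading), "intrinsics" (3x3 intrinsics, pixels), "k1" (the pictures are not rectified: a ray, as slopes to the right and down, at radius r is drawn at 1 + k1 r^2 times it, then the intrinsics apply), "R" (3x3) and "t" (3): a world point X has camera coordinates R X + t. Camera axes: x right, y down, z forward; pixel columns grow to the right and rows downward; lengths in mm; the calibration is good to about 2 mm. A picture is of the moment at which its call begins.
- arm.close_job(): hands the job in; it is judged then, once.
The state is a dict: "time_s": time; "joints": joint angles; "dq": joint speeds; "joint_torque": joint torques, N m; "tcp_pos": TCP position; "eef_rot": TCP orientation; "contact_force": force on the tool from outside, world axes, zero at the start; "wrist_torque": the same for the moment, N m; "grip_width": opening from 0.0 (shut) to 1.0 (fully open); "grasp_force": force on a finger pad.
Only numpy, scipy, OpenCV 4.12 (cv2) and the standard library are available. Lean on these libraries where they do the work, as an engineer would, in place of code of your own. Each camera call takes 0.05 s, during which the arm holds its last target. There are 200 camera calls.

## Working session

There is one attempt and no reset: what is moved stays moved. The work goes in short steps, Python scripts to look and compute and a tool call to move; the robot and the scene stay as the last step left them, time stands still between calls to the robot, and variables do not carry over. Pictures are saved under pics/ and viewed, at most 14 in all, crops included, and the job is handed in when it is done.

Besides the shell and the picture viewer there is one more tool, called after "Emit:" as name([rows], argument=value, ...), one row to a line, values as JSON. step_arm: Moves the arm, as the interface text tells. Shift numbers are shares of 20 mm and turn numbers shares of pi/2 rad, none past 1 either way. Its arguments: {"type":"object","properties":{"moves":{"type":"array"},"force":{"type":"number"}},"required":["moves"]}

```bash
mkdir -p pics; ls; python3 - <<'E'
from plant import sensors, viewer
import cv2,numpy as np
s=sensors.observe();print(s)
for n in("scene","top"):
    c=viewer.read_camera(n);cv2.imwrite(f"pics/{n}0.png",c["frame"][:,:,::-1]);np.savez(f"{n}0.npz",**c)
    print(n,c["intrinsics"],c["k1"],c["R"],c["t"])
E
```

```text
pics
{'time_s': 0.0, 'joints': array([ 1.07649812e+00,  5.28477525e-01,  1.43394364e+00, -1.36621093e-05,
        1.18139262e+00, -1.78549759e-01]), 'dq': array([-0.00103699,  0.00016138,  0.00085557, -0.00080399, -0.00076693,
        0.00020888]), 'joint_torque': array([ 8.40956509e-04, -4.42347443e+01, -1.78028119e+01, -2.24840419e-04,
        8.71971133e-03, -8.61537700e-06]), 'tcp_pos': array([193.72959393, 593.4411372 , 230.31349817]), 'eef_rot': array([[-9.50565646e-01,  3.10521925e-01, -1.04260958e-03],
       [ 3.10523441e-01,  9.50563699e-01, -1.96126272e-03],
       [ 3.82051738e-04, -2.18806368e-03, -9.99997533e-01]]), 'contact_force': array([-0.20224553,  0.66707921, -0.20504176]), 'wrist_torque': array([ 0.0216665 , -0.05189255,  0.03110739]), 'grasp_force': 0.0, 'grip_width': 0.9985905069416466}
scene [[443.00596319   0.         315.37725063]
 [  0.         443.00596319 238.96322721]
 [  0.           0.           1.        ]] -0.10090038762898856 [[-0.59255795  0.80547896  0.00887278]
 [ 0.63308529  0.47248918 -0.61315332]
 [-0.49807438 -0.35771165 -0.7899141 ]] [ 313.00830201 -264.89957094 1502.70719603]
top [[589.5652827    0.         324.03100786]
 [  0.         589.5652827  238.51382365]
 [  0.           0.           1.        ]] -0.09771524367600513 [[ 0.01406756 -0.99989149 -0.00437186]
 [-0.99840752 -0.01380753 -0.0546972 ]
 [ 0.0546309   0.00513435 -0.99849342]] [  19.42330275  557.32484935 1262.80751012]
```

View pics/top0.png

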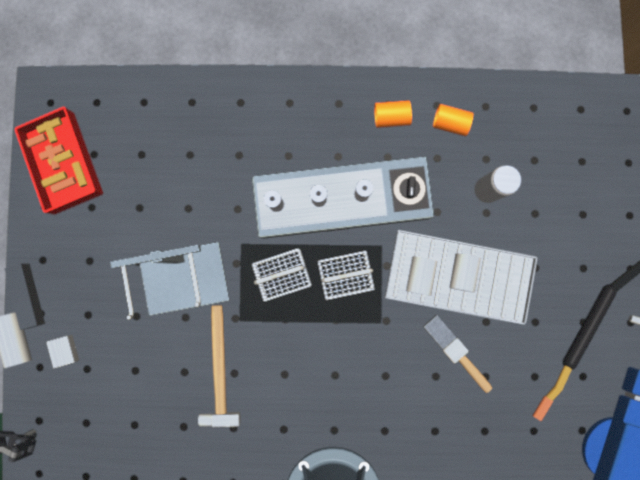

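View pics/scene0.png

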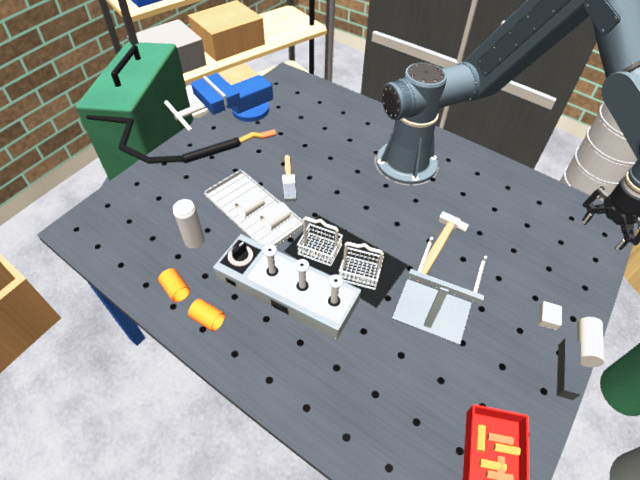

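```bash
cat > h.py <<'E'
import numpy as np,cv2
from plant import sensors,viewer
def cloud(c):
    """world xyz (mm) per pixel, nan where no depth"""
    K,k1=c["intrinsics"],float(c["k1"])
    h,w=c["z_map"].shape
    v,u=np.mgrid[:h,:w].astype(float)
    p=cv2.undistortPoints(np.stack([u.ravel(),v.ravel()],1)[:,None],K,np.array([k1,0,0,0.])).reshape(h,w,2)
    z=c["z_map"].astype(float);z=np.where(z>0,z,np.nan)
    X=np.stack([p[...,0]*z,p[...,1]*z,z],-1)
    return (X-c["t"])@c["R"]
def rect(P,m):
    (cx,cy),(a,b),g=cv2.minAreaRect(P[m][:,:2].astype(np.float32));return np.round([cx,cy,a,b,g,m.sum()],1)
def comps(P,m,off=(0,0),minn=25):
    n,L=cv2.connectedComponents(m.astype(np.uint8),connectivity=8)
    for i in range(1,n):
        q=L==i
        if q.sum()>=minn:
            vv,uu=np.nonzero(q);X=P[q]
            print("px",(int(uu.mean())+off[0],int(vv.mean())+off[1]),"rect",rect(P,q),"z",np.round(np.percentile(X[:,2],[5,50,95]),1))
E
python3 - <<'E'
from h import *
c=dict(np.load("top0.npz"));P=cloud(c)
np.save("P0.npy",P)
z=P[...,2]
def box(u0,u1,v0,v1):
    m=np.zeros(z.shape,bool);m[v0:v1,u0:u1]=1;return m
print("table",np.nanmedian(z[340:400,260:400]))
print("beakers");comps(P,box(385,540,228,330)&(z>35)&(z<90))
print("grid");comps(P,box(380,545,225,330)&(z>7)&(z<90))
print("dryer");comps(P,box(245,440,150,242)&(z>50)&(z<80),minn=300)
print("pegs");comps(P,box(245,440,150,242)&(z>140),minn=5)
print("switch");comps(P,box(380,440,150,242)&(z>85)&(z<130),minn=5)
print("baskets");comps(P,box(238,384,240,325)&(z>25)&(z<90))
print("handles");comps(P,box(238,384,240,325)&(z>105),minn=5)
print("stand hi");comps(P,box(100,235,235,325)&(z>170),minn=5)
print("base");comps(P,box(100,235,235,325)&(z>1.5)&(z<15),minn=50)
E
```

```text
table -0.14313680860246136
beakers
px (464, 272) rect [ 487.4 -273.2   53.5   75.9   79.6  901. ] z [43.2 59.5 65.7]
px (421, 275) rect [ 479.7 -180.2   54.3   75.1   79.3  914. ] z [44.1 59.5 65.7]
grid
px (457, 276) rect [ 477.4 -272.5  313.7  151.    79.7 4804. ] z [ 8.2 16.1 64.2]
px (435, 324) rect [ 378.5 -217.7   28.8   53.7    0.7  222. ] z [10.9 17.5 21.5]
dryer
px (342, 197) rect [ 6.434e+02 -1.080e+01  1.317e+02  3.695e+02  7.500e+00  9.869e+03] z [61.1 65.7 70.9]
pegs
px (363, 187) rect [649.  -49.4  31.8  31.7  44.5 230. ] z [156.  160.  163.5]
px (318, 193) rect [637.   38.4  31.9  31.8  46.5 235. ] z [156.5 159.8 163.1]
px (272, 198) rect [625.5 127.6  32.   32.4  65.7 239. ] z [155.8 159.5 163.4]
switch
px (410, 186) rect [ 661.2 -146.8   16.7   41.4   86.8  178. ] z [ 89.  107.6 112.7]
baskets
px (280, 274) rect [478.3 116.1  84.  104.2  18.8 337. ] z [28.8 48.2 52.4]
px (343, 259) rect [501.9 -15.4  37.9 103.6  13.  153. ] z [43.4 48.5 53. ]
px (349, 289) rect [456.1 -24.6  37.2 101.9  12.5 154. ] z [44.6 48.4 52.4]
handles
px (278, 274) rect [478.5 115.5   8.8 101.5  19.  226. ] z [117.6 123.2 132.8]
px (346, 275) rect [479.1 -19.5   9.  100.4  12.1 225. ] z [116.5 123.  133.7]
stand hi
px (157, 268) rect [ 462.4  333.7  116.7  171.8   11.7 1186. ] z [188.2 196.7 203.2]
base
px (210, 274) rect [ 478.8  274.7  153.5   67.7   11.1 1680. ] z [ 2.8  7.5 11.9]
px (167, 286) rect [ 444.2  382.2  125.7  142.    12.2 2471. ] z [ 3.2  7.6 11.7]
```

Emit:
step_arm([
  [85,0,0,0,-0.086],
  [85,-1,-1,0,0],
  [85,-1,-1,0,0],
  [85,-1,-1,0,0],
  [85,-1,-1,0,0],
], force=20)

```text
time_s: 0.6
tcp_pos: [258.6, 499.9, 230.8]
eef_rot: [[-0.984, 0.179, -0.001], [0.179, 0.984, -0.001], [0.0, -0.001, -1.0]]
contact_force: [0.4, 0.4, -0.4]
grip_width: 0.997
grasp_force: 0.0
```

Emit:
step_arm([
  [85,-1,-1,0,0],
  [85,-1,-1,0,0],
  [85,-1,-1,0,0],
  [85,-1,-1,0,0],
  [85,-1,-1,0,0],
])

```text
time_s: 1.1
tcp_pos: [339.1, 383.5, 231.0]
eef_rot: [[-0.984, 0.18, -0.001], [0.18, 0.984, -0.001], [0.001, -0.001, -1.0]]
contact_force: [-0.1, -0.2, -0.3]
grip_width: 0.996
grasp_force: 0.0
```

Emit:
step_arm([
  [85,-1,-1,0,0],
  [85,-1,-1,0,0],
  [85,-1,-1,0,0],
  [85,-1,-1,0,0],
  [85,-1,-1,0,0],
])

```text
time_s: 1.6
tcp_pos: [419.5, 267.2, 231.0]
eef_rot: [[-0.984, 0.18, -0.001], [0.18, 0.984, -0.0], [0.001, -0.0, -1.0]]
contact_force: [0.8, -0.1, 0.2]
grip_width: 0.997
grasp_force: 0.0
```

Emit:
step_arm([
  [85,-1,-1,0,0],
  [85,-1,-1,0,0],
  [85,-1,-1,0,0],
  [85,-1,-1,0,0],
  [85,-1,-1,0,0],
])

```text
time_s: 2.1
tcp_pos: [499.8, 150.9, 231.0]
eef_rot: [[-0.984, 0.18, -0.001], [0.18, 0.984, -0.0], [0.001, -0.0, -1.0]]
contact_force: [0.6, 0.0, 0.2]
grip_width: 0.995
grasp_force: 0.0
```

Emit:
step_arm([
  [85,0,-1,0,0],
  [85,0,-1,0,0],
  [85,0,-1,0,0],
  [85,0,-1,0,0],
  [85,0,-1,0,0],
])

```text
time_s: 2.6
tcp_pos: [481.1, 52.8, 231.0]
eef_rot: [[-0.984, 0.18, -0.001], [0.18, 0.984, 0.0], [0.001, -0.0, -1.0]]
contact_force: [-0.6, -0.4, 0.4]
grip_width: 0.998
grasp_force: 0.0
```

Emit:
step_arm([
  [85,0,-1,0,0],
  [85,0,-1,0,0],
  [85,0,-1,0,0],
  [85,0,-1,0,0],
  [85,0,-1,0,0],
])

```text
time_s: 3.1
tcp_pos: [463.1, -45.4, 231.0]
eef_rot: [[-0.984, 0.18, -0.001], [0.18, 0.984, 0.0], [0.001, 0.0, -1.0]]
contact_force: [-0.0, -0.3, 0.6]
grip_width: 0.997
grasp_force: 0.0
```

Emit:
step_arm([
  [85,0,-1,0,0],
  [85,0,-1,0,0],
  [85,0,-1,0,0],
  [85,0,-1,0,0],
  [85,0,0,0,0],
])

```text
time_s: 3.6
tcp_pos: [449.2, -125.3, 231.2]
eef_rot: [[-0.983, 0.183, 0.0], [0.183, 0.983, -0.001], [-0.0, -0.001, -1.0]]
contact_force: [-0.7, 0.0, -1.2]
grip_width: 0.993
grasp_force: 0.0
```

Emit:
step_arm([
  [85,-0.42,-1,0,0],
  [85,-0.4,-1,0,0],
  [85,0,-0.42,0,0],
  [85,0,0,1,0],
  [85,0,0,1,0],
])

```text
time_s: 4.1
tcp_pos: [456.6, -173.5, 191.2]
eef_rot: [[-0.984, 0.18, 0.001], [0.18, 0.984, 0.0], [-0.001, 0.0, -1.0]]
contact_force: [-0.4, -0.3, -0.1]
grip_width: 0.998
grasp_force: 0.0
```

Emit:
step_arm([
  [85,0,0,1,0],
  [85,0,0,1,0],
  [85,0,0,1,0],
  [85,0,0,1,0],
  [85,0,0,0,0],
])

```text
time_s: 4.6
tcp_pos: [454.7, -171.9, 109.3]
eef_rot: [[-0.984, 0.18, -0.005], [0.179, 0.984, 0.004], [0.006, 0.003, -1.0]]
contact_force: [-0.6, -0.5, 1.2]
grip_width: 0.994
grasp_force: 0.0
```

Emit:
step_arm([
  [85,0,0,1,0],
  [85,0,0,1,0],
  [85,0,0,1,0],
  [85,0,0,1,0],
  [85,0,0,0.7,0],
])

```text
time_s: 5.1
tcp_pos: [456.8, -173.5, 17.2]
eef_rot: [[-0.984, 0.18, -0.0], [0.18, 0.984, 0.0], [0.0, 0.0, -1.0]]
contact_force: [0.1, 0.8, 0.4]
grip_width: 0.995
grasp_force: 0.0
```

Emit:
step_arm([
  [45,0,0,0,0],
  [45,0,0,0,0],
  [45,0,0,0,0],
  [45,0,0,0,0],
  [45,0,0,0,0],
], force=20)

```text
time_s: 5.6
tcp_pos: [457.8, -176.1, 19.3]
eef_rot: [[-0.984, 0.179, 0.003], [0.179, 0.984, -0.004], [-0.004, -0.003, -1.0]]
contact_force: [-3.1, -5.8, 3.4]
grip_width: 0.636
grasp_force: 20.8
```

Emit:
step_arm([
  [45,0,0,-0.5,0],
  [45,0,0,-1,0],
  [45,0,0,-1,0],
  [45,0,0,-1,0],
  [45,0,0,-1,0],
])

```text
time_s: 6.1
tcp_pos: [456.7, -173.6, 109.5]
eef_rot: [[-0.984, 0.18, 0.001], [0.18, 0.984, -0.0], [-0.001, -0.0, -1.0]]
contact_force: [0.8, -0.6, -2.3]
grip_width: 0.632
grasp_force: 21.7
```

Emit:
step_arm([
  [45,0,0,-1,0],
  [45,0,0,-1,0],
  [45,0,0,-1,0],
  [45,0,0,0,0],
  [45,0,0,0,0],
])

```text
time_s: 6.6
tcp_pos: [456.6, -173.7, 168.1]
eef_rot: [[-0.984, 0.179, 0.001], [0.179, 0.984, -0.001], [-0.001, -0.0, -1.0]]
contact_force: [0.1, -0.2, -1.7]
grip_width: 0.633
grasp_force: 21.7
```

```bash
python3 - <<'E'
from h import *
c=viewer.read_camera("scene");P=cloud(c)
cv2.imwrite("pics/s1.png",cv2.resize(c["frame"][120:320,150:350,::-1],(600,600),interpolation=cv2.INTER_CUBIC))
E
```

```text
(no output)
```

View pics/s1.png

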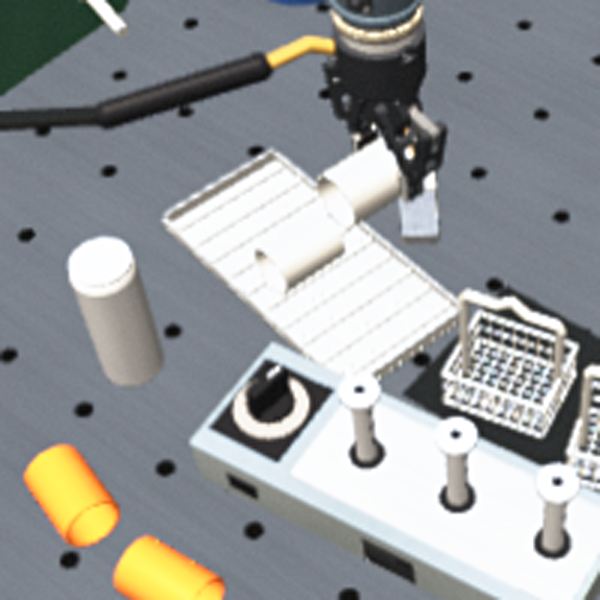

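Emit:
step_arm([
  [45,0,0,0,0.094],
  [45,0,0,0,0.094],
  [45,0,0,0,0.094],
  [45,0,0,0,0.094],
  [45,0,0,0,0.094],
])

```text
time_s: 7.15
tcp_pos: [455.8, -173.4, 166.0]
eef_rot: [[-0.602, 0.799, -0.003], [0.799, 0.602, 0.002], [0.003, -0.001, -1.0]]
contact_force: [0.2, 0.3, -1.4]
grip_width: 0.636
grasp_force: 21.7
```

Emit:
step_arm([
  [45,0,0,0,0.094],
  [45,0,0,0,0.094],
  [45,0,0,0,0.094],
  [45,0,0,0,0],
  [45,0,0,0,0],
])

```text
time_s: 7.65
tcp_pos: [456.1, -173.6, 166.5]
eef_rot: [[-0.21, 0.978, -0.002], [0.978, 0.21, 0.001], [0.002, -0.001, -1.0]]
contact_force: [-0.1, -0.1, -0.5]
grip_width: 0.627
grasp_force: 21.7
```

```bash
python3 - <<'E'
from h import *
P=np.load("P0.npy");z=P[...,2]
m=np.zeros(z.shape,bool);m[235:325,100:235]=1;m&=z>170
g=np.deg2rad(11.7);E=np.array([[np.cos(g),np.sin(g)],[-np.sin(g),np.cos(g)]])
Q=(P[m][:,:2]-[446.7,330.5])@E.T;Z=z[m]
for s in(1,-1):
  for lo,hi in((-50,-35),(-32,-10),(-10,20),(20,45)):
    k=(Q[:,0]>lo)&(Q[:,0]<hi)&(Q[:,1]*s>0);print(s,lo,hi,k.sum(),np.round(Q[k].mean(0),1),np.round(np.median(Z[k]),1),np.round(Q[k][:,1].min(),1),np.round(Q[k][:,1].max(),1))
print("x range",np.percentile(Q[:,0],[0,1,5,99,100]));k=Q[:,0]>45;print(np.percentile(Q[k],[1,50,99],axis=0))
import sys
s=sensors.observe();print(s["joints"].round(2),s["tcp_pos"])
E
```

```text
1 -50 -35 25 [-38.5  63.4] 208.2 60.9 66.8
1 -32 -10 53 [-21.1  64. ] 193.2 59.4 68.8
1 -10 20 73 [ 4.9 64. ] 192.9 60.4 68.5
1 20 45 59 [32.9 64.2] 192.9 59.8 68.8
-1 -50 -35 21 [-38.7 -65.5] 208.0 -68.2 -62.0
-1 -32 -10 53 [-20.9 -65. ] 193.2 -69.1 -60.7
-1 -10 20 71 [  5.5 -64.9] 192.6 -68.8 -59.3
-1 20 45 57 [ 32.7 -65. ] 192.7 -69.4 -60.2
x range [-42.32199857 -40.19447593 -32.43829459  72.54256261  74.36832724]
[[ 46.71978908 -84.45700637]
 [ 62.83606003  -2.8131867 ]
 [ 72.99666816  83.04707855]]
[-0.59  0.44  1.84  0.    0.86 -0.81] [ 456.12211805 -173.62372645  166.46296049]
```

Emit:
step_arm([
  [45,1,-0.14,0,0],
  [45,1,-0.14,0,0],
  [45,1,-0.14,0,0],
  [45,1,-0.14,0,0],
  [45,1,-0.12,0,0],
])

```text
time_s: 8.15
tcp_pos: [421.6, -77.2, 167.3]
eef_rot: [[-0.209, 0.978, -0.001], [0.978, 0.209, 0.0], [0.0, -0.001, -1.0]]
contact_force: [0.3, -0.5, -0.5]
grip_width: 0.638
grasp_force: 21.7
```

Emit:
step_arm([
  [45,1,0,0,0],
  [45,1,0,0,0],
  [45,1,0,0,0],
  [45,1,0,0,0],
  [45,1,0,0,0],
])

```text
time_s: 8.65
tcp_pos: [400.8, 20.5, 167.4]
eef_rot: [[-0.209, 0.978, -0.0], [0.978, 0.209, 0.0], [0.0, -0.0, -1.0]]
contact_force: [-0.4, 0.7, -0.3]
grip_width: 0.634
grasp_force: 21.7
```

Emit:
step_arm([
  [45,1,0,0,0],
  [45,1,0,0,0],
  [45,1,0,0,0],
  [45,1,0,0,0],
  [45,1,0,0,0],
])

```text
time_s: 9.15
tcp_pos: [379.9, 118.1, 167.4]
eef_rot: [[-0.209, 0.978, -0.0], [0.978, 0.209, 0.0], [0.0, -0.0, -1.0]]
contact_force: [-0.2, 1.0, -1.1]
grip_width: 0.634
grasp_force: 21.7
```

Emit:
step_arm([
  [45,1,0,0,0],
  [45,1,0,0,0],
  [45,1,0,0,0],
  [45,1,0,0,0],
  [45,1,0,0,0],
])

```text
time_s: 9.65
tcp_pos: [359.0, 215.7, 167.4]
eef_rot: [[-0.209, 0.978, -0.0], [0.978, 0.209, -0.0], [-0.0, -0.0, -1.0]]
contact_force: [0.4, 0.2, -0.9]
grip_width: 0.634
grasp_force: 21.7
```

Emit:
step_arm([
  [45,1,0,0,0],
  [45,1,0,0,0],
  [45,1,0,0.7,0],
  [45,0.8,0,1,0],
  [45,0,0,0,0],
])

```text
time_s: 10.15
tcp_pos: [342.0, 289.8, 131.8]
eef_rot: [[-0.211, 0.977, -0.004], [0.977, 0.211, -0.002], [-0.001, -0.004, -1.0]]
contact_force: [0.4, -0.4, -1.3]
grip_width: 0.63
grasp_force: 22.0
```

Emit:
step_arm([
  [45,0,0.5,0,0],
  [45,0,0.5,0,0],
  [45,0,0.5,0,0],
  [45,0,0.5,0,0],
  [45,0,0,0,0],
])

```text
time_s: 10.65
tcp_pos: [386.8, 297.5, 133.9]
eef_rot: [[-0.206, 0.979, 0.004], [0.979, 0.206, 0.002], [0.001, 0.004, -1.0]]
contact_force: [0.2, 0.4, -1.5]
grip_width: 0.637
grasp_force: 22.0
```

```bash
cat >> h.py <<'E'
O=np.array([446.7,330.5]);g=np.deg2rad(11.7);E=np.array([[np.cos(g),np.sin(g)],[-np.sin(g),np.cos(g)]])
def st():
    s=sensors.observe();p=s["tcp_pos"];R=s["eef_rot"]
    print("t",s["time_s"],"tcp",p.round(1),"stand xy",(E@(p[:2]-O)).round(1),"ang",np.degrees(np.arctan2(R[1,1],R[0,1])).round(1),"w",s["grip_width"]*85.4,"j6",s["joints"][5].round(2));return s
def to(x,y):
    """shift in tool x,y units to world x,y"""
    s=sensors.observe();d=np.array([x,y,0])-np.r_[s["tcp_pos"][:2],0];print("units",(s["eef_rot"].T@d/20).round(2)[:2])
def shot(name,cam,u0,u1,v0,v1,k=3):
    c=viewer.read_camera(cam);cv2.imwrite(f"pics/{name}.png",cv2.resize(c["frame"][v0:v1,u0:u1,::-1],None,fx=k,fy=k,interpolation=cv2.INTER_CUBIC));return c
E
python3 - <<'E'
from h import *
st();a=O+E.T@np.array([-10,-20.]);print(a);to(*a)
shot("s2","scene",350,550,150,340)
E
```

```text
t 10.65 tcp [386.8 297.5 133.9] stand xy [-65.3 -20.2] ang 11.9 w 54.37018168722306 j6 0.22
[440.9635178  308.88767083]
units [0.   2.77]
```

View pics/s2.png

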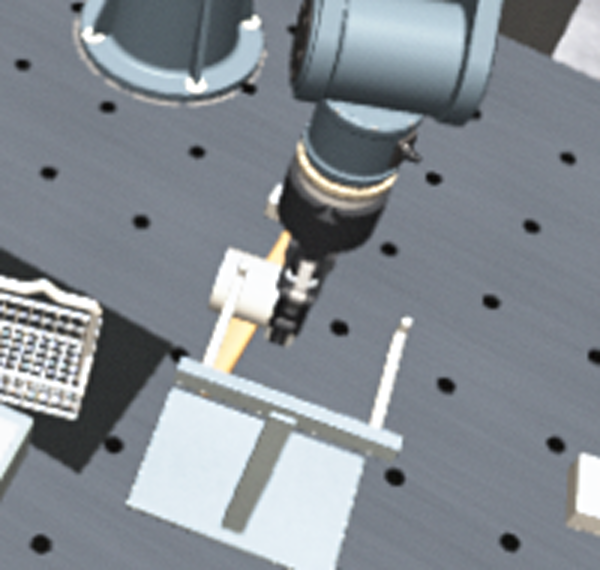

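Emit:
step_arm([
  [45,0,0.7,0,0],
  [45,0,0.7,0,0],
  [45,0,0.7,0,0],
  [45,0,0.67,0,0],
  [45,0,0,0,0],
])

```text
time_s: 11.2
tcp_pos: [439.7, 308.8, 133.4]
eef_rot: [[-0.206, 0.978, 0.002], [0.978, 0.206, 0.001], [0.0, 0.002, -1.0]]
contact_force: [-0.3, -0.7, -0.4]
grip_width: 0.634
grasp_force: 22.0
```

Emit:
step_arm([
  [45,0,0,-0.4,0],
  [45,0,0,-0.4,0],
  [45,0,0,-0.4,0],
  [45,0,0,-0.4,0],
  [45,0,0,-0.4,0],
])

```text
time_s: 11.7
tcp_pos: [436.2, 309.3, 173.6]
eef_rot: [[-0.207, 0.978, -0.002], [0.978, 0.207, 0.001], [0.002, -0.002, -1.0]]
contact_force: [-0.1, 2.2, -7.1]
grip_width: 0.637
grasp_force: 24.6
```

```bash
python3 - <<'E'
from h import *
st();shot("s3","scene",350,550,150,340)
E
```

```text
t 11.7 tcp [436.2 309.3 173.6] stand xy [-14.6 -18.6] ang 12.0 w 54.423568567218105 j6 0.2
```

View pics/s3.png

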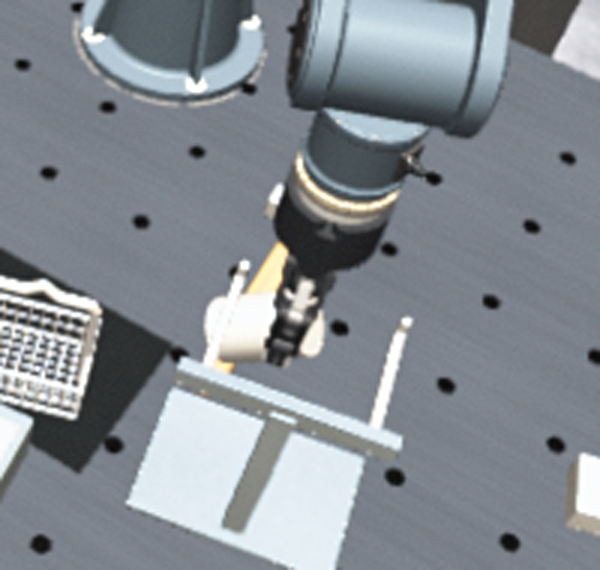

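Emit:
step_arm([
  [45,0,0,-0.4,0],
  [45,0,0,-0.4,0],
  [45,0,0,-0.4,0],
  [45,0,0,-0.4,0],
  [45,0,0,-0.4,0],
])

```text
time_s: 12.25
tcp_pos: [438.4, 308.6, 214.4]
eef_rot: [[-0.207, 0.978, 0.001], [0.978, 0.207, 0.0], [0.0, 0.001, -1.0]]
contact_force: [-0.5, 2.7, -4.5]
grip_width: 0.637
grasp_force: 22.8
```

Emit:
step_arm([
  [45,-0.2,0,0,0],
  [45,-0.2,0,0,0],
  [45,-0.2,0,0,0],
  [45,-0.1,0,0,0],
  [45,0,0,0,0],
])

```text
time_s: 12.75
tcp_pos: [442.1, 296.2, 214.8]
eef_rot: [[-0.206, 0.978, 0.003], [0.978, 0.206, 0.004], [0.003, 0.004, -1.0]]
contact_force: [-1.1, 5.5, -1.0]
grip_width: 0.636
grasp_force: 22.7
```

```bash
python3 - <<'E'
from h import *
st();shot("s4","scene",350,550,150,340)
E
```

```text
t 12.75 tcp [442.1 296.2 214.8] stand xy [-11.4 -32.6] ang 11.9 w 54.32383429347398 j6 0.17
```

View pics/s4.png

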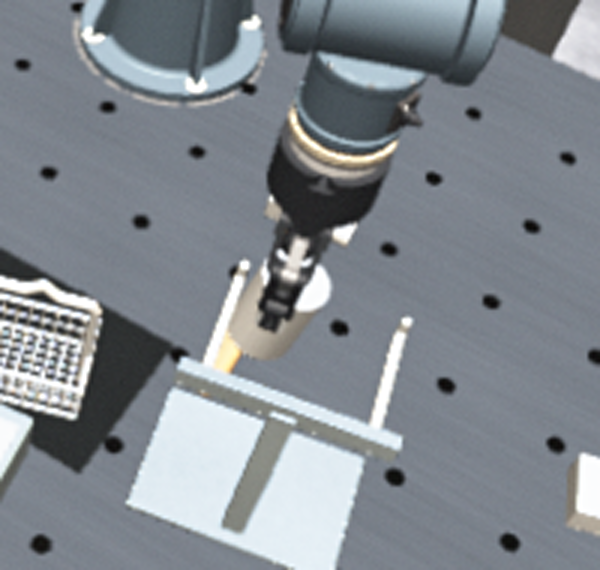

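Emit:
step_arm([
  [45,-0.2,0,0,0],
  [45,-0.15,0,0,0],
  [45,0,0,0,0],
  [45,0.5,0,0,0],
  [45,0.5,0,0,0],
])

```text
time_s: 13.3
tcp_pos: [438.7, 307.5, 213.9]
eef_rot: [[-0.207, 0.978, 0.001], [0.978, 0.207, -0.001], [-0.001, 0.001, -1.0]]
contact_force: [-0.2, 0.3, -1.3]
grip_width: 0.633
grasp_force: 22.6
```

```bash
cat >> h.py <<'E'
def beaker(c,p,ang):
    """fit the 27 mm cylinder held at tcp p: axis tilt within tool xz plane; returns axis and a point"""
    from scipy.optimize import least_squares
    P=cloud(c).reshape(-1,3);F=c["frame"].reshape(-1,3).astype(int)
    a=np.deg2rad(ang);tx=np.array([-np.sin(a),np.cos(a),0]);ty=np.array([np.cos(a),np.sin(a),0])
    q=P-p;L=np.stack([q@tx,q@ty,q[:,2]],1)
    k=(np.abs(L[:,0])<75)&(np.abs(L[:,1])<24)&(L[:,2]>-60)&(L[:,2]<75)&(F.min(1)>110)&(np.ptp(F,axis=1)<45)
    L=L[k]
    return L
E
python3 - <<'E'
from h import *
s=st();c=shot("s5","scene",350,550,150,340)
R=s["eef_rot"]
L=beaker(c,s["tcp_pos"],np.degrees(np.arctan2(R[1,1],R[0,1])))
print(len(L));np.save("L.npy",L)
H,xe,ze=np.histogram2d(L[:,0],L[:,2],bins=[np.arange(-75,76,8),np.arange(-60,76,8)]);print(xe[:-1]);
for j in range(H.shape[1])[::-1]:print(int(ze[j]),H[:,j].astype(int))
E
```

```text
t 13.3 tcp [438.7 307.5 213.9] stand xy [-12.5 -20.9] ang 12.0 w 54.08698305433963 j6 0.2
386
[-75 -67 -59 -51 -43 -35 -27 -19 -11  -3   5  13  21  29  37  45  53  61]
60 [0 0 0 0 0 0 0 0 0 0 0 0 0 0 0 0 0 0]
52 [0 0 0 0 0 0 0 0 0 0 0 0 0 0 0 0 0 0]
44 [0 0 0 0 0 0 0 0 0 0 0 0 0 0 0 0 0 0]
36 [0 0 0 0 0 0 0 0 0 0 0 0 0 0 0 0 0 0]
28 [ 0  0  0  0  0  0  5 21  4  0  4 31 39  7  0  0  0  0]
20 [ 0  0  0  0  0  0  4  7  1  0  0  4 12  3  0  0  0  0]
12 [0 0 0 0 0 0 2 7 0 0 0 3 6 0 0 0 0 0]
4 [0 0 0 0 0 0 5 6 0 0 0 3 6 1 0 0 0 0]
-4 [0 0 0 2 0 0 2 9 0 0 0 5 6 0 0 0 0 0]
-12 [0 0 0 5 0 0 7 8 0 0 0 6 7 0 0 0 0 0]
-20 [ 0  0  0 18  3  0  3  4  1  0  0  2  4  0  0  0  0  0]
-28 [ 0  0  0 31  9  0  7  9  2  0  0  1  4  0  0  0  0  0]
-36 [0 0 0 0 0 0 5 9 1 0 1 4 6 0 0 0 0 0]
-44 [0 0 0 0 0 0 3 4 1 0 0 4 4 0 0 0 0 0]
-52 [0 0 0 0 0 0 0 0 0 0 0 0 0 0 0 0 0 0]
-60 [0 0 0 0 0 0 0 0 0 0 0 0 0 0 0 0 0 0]
```

View pics/s5.png

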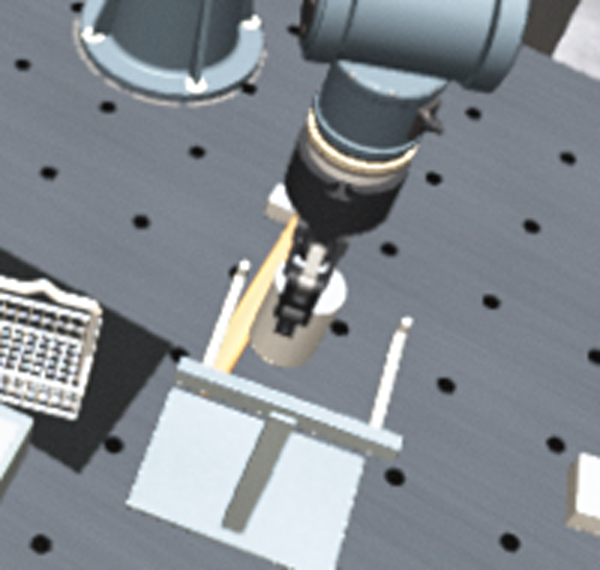

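```bash
python3 - <<'E'
from h import *
L=np.load("L.npy");L=L[np.abs(L[:,0])<40]
for lo,hi in((-50,-30),(-30,-10),(-10,10),(10,26)):
    k=L[(L[:,2]>lo)&(L[:,2]<hi)];print(lo,k[:,0].min().round(1),k[:,0].max().round(1),k[:,1].min().round(1),k[:,1].max().round(1))
k=L[L[:,2]>27];A=np.c_[k[:,0],k[:,1],np.ones(len(k))];print(np.linalg.lstsq(A,k[:,2],rcond=None)[0],k[:,0].min(),k[:,0].max(),L[:,2].min())
E
```

```text
-50 -23.4 26.2 11.5 24.0
-30 -23.1 27.9 7.1 23.9
-10 -22.0 29.2 6.0 24.0
10 -21.5 31.3 -23.9 23.6
[-0.15253447  0.27657179 32.87920653] -20.905376630968885 31.57637860861284 -43.87230540299868
```

Emit:
step_arm([
  [45,0,0,-0.5,0],
  [45,0,0,-0.7,0],
  [45,0,0,-0.7,0],
  [45,0,0,-0.7,0],
  [45,0,0,0,0.05],
])

```text
time_s: 13.85
tcp_pos: [439.6, 307.9, 268.1]
eef_rot: [[-0.128, 0.992, 0.005], [0.992, 0.128, 0.001], [0.0, 0.005, -1.0]]
contact_force: [0.2, -0.2, -1.5]
grip_width: 0.633
grasp_force: 22.6
```

```bash
python3 - <<'E'
from h import *
st();to(625.5,127.6)
E
```

```text
t 13.85 tcp [439.6 307.9 268.1] stand xy [-11.5 -20.7] ang 7.4 w 54.025680171937545 j6 0.27
units [-10.13   8.06]
```

Emit:
step_arm([
  [45,-1,0.8,0,0],
  [45,-1,0.8,0,0],
  [45,-1,0.8,0,0],
  [45,-1,0.8,0,0],
  [45,-1,0.8,0,0],
])

```text
time_s: 14.35
tcp_pos: [531.2, 217.7, 266.0]
eef_rot: [[-0.13, 0.991, 0.0], [0.991, 0.13, -0.001], [-0.001, 0.0, -1.0]]
contact_force: [0.1, 0.2, -0.4]
grip_width: 0.632
grasp_force: 22.6
```

Emit:
step_arm([
  [45,-1,0.8,0,0],
  [45,-1,0.8,0,0],
  [45,-1,0.8,0,0],
  [45,-1,0.8,0,0],
  [45,-1,0.8,0,0],
])

```text
time_s: 14.85
tcp_pos: [623.5, 128.8, 265.9]
eef_rot: [[-0.13, 0.992, -0.0], [0.992, 0.13, -0.001], [-0.001, -0.0, -1.0]]
contact_force: [-0.1, 1.8, -0.7]
grip_width: 0.632
grasp_force: 22.6
```

Emit:
step_arm([
  [45,-0.25,0.06,0,0],
  [45,0,0,0.5,0],
  [45,0,0,1,0],
  [45,0,0,0.5,0],
  [45,0,0,0,0],
])

```text
time_s: 15.35
tcp_pos: [622.2, 126.1, 223.0]
eef_rot: [[-0.131, 0.991, -0.006], [0.991, 0.131, -0.0], [0.001, -0.006, -1.0]]
contact_force: [-0.6, -0.4, -1.6]
grip_width: 0.633
grasp_force: 22.5
```

```bash
python3 - <<'E'
from h import *
s=st();to(625.5,125.2)
c=viewer.read_camera("scene");R=s["eef_rot"]
L=beaker(c,s["tcp_pos"],np.degrees(np.arctan2(R[1,1],R[0,1])))
for lo in range(-50,45,12):
    k=L[(L[:,2]>lo)&(L[:,2]<lo+12)]
    if len(k)>3:print(lo,len(k),k[:,0].min().round(1),k[:,0].max().round(1))
E
```

```text
t 15.35 tcp [622.2 126.1 223. ] stand xy [ 130.4 -235.7] ang 7.5 w 54.06045252576893 j6 -0.11
units [-0.07  0.16]
-50 14 -15.2 29.0
-38 29 -17.2 29.9
-26 25 -12.1 30.3
-14 22 16.9 30.8
-2 26 18.5 30.9
10 23 18.1 32.1
22 236 -13.6 33.0
```

Emit:
step_arm([
  [45,-0.05,0.1,0,0],
  [45,0,0,0.3,0],
  [45,0,0,0.5,0],
  [45,0,0,0.5,0],
  [45,0,0,0.5,0],
])

```text
time_s: 15.9
tcp_pos: [626.5, 124.5, 188.1]
eef_rot: [[-0.13, 0.992, -0.001], [0.992, 0.13, -0.0], [0.0, -0.001, -1.0]]
contact_force: [0.6, -0.2, -1.0]
grip_width: 0.631
grasp_force: 22.6
```

Emit:
step_arm([
  [45,0,0,0.5,0],
  [45,0,0,0.5,0],
  [45,0,0,0.5,0],
  [45,0,0,0.5,0],
  [45,0,0,0.2,0],
])

```text
time_s: 16.4
tcp_pos: [626.1, 124.5, 143.8]
eef_rot: [[-0.13, 0.992, -0.002], [0.992, 0.13, -0.0], [0.0, -0.002, -1.0]]
contact_force: [0.1, 0.1, -0.9]
grip_width: 0.635
grasp_force: 22.5
```

Emit:
step_arm([
  [45,0,0,0.15,0],
  [45,0,0,0.15,0],
  [45,0,0,0.1,0],
  [45,0,0,0.1,0],
  [45,0,0,0,0],
])

```text
time_s: 16.9
tcp_pos: [626.8, 124.6, 135.3]
eef_rot: [[-0.13, 0.992, -0.0], [0.992, 0.13, -0.0], [0.0, -0.0, -1.0]]
contact_force: [0.1, 0.1, -1.5]
grip_width: 0.634
grasp_force: 22.5
```

Emit:
step_arm([
  [45,0,0,0.1,0],
  [45,0,0,0.1,0],
  [45,0,0,0.05,0],
  [45,0,0,0,0],
  [45,0,0,0,0],
])

```text
time_s: 17.4
tcp_pos: [627.3, 124.8, 133.1]
eef_rot: [[-0.13, 0.991, 0.002], [0.991, 0.13, 0.0], [0.0, 0.002, -1.0]]
contact_force: [-4.1, 0.3, 11.5]
grip_width: 0.632
grasp_force: 23.5
```

Emit:
step_arm([
  [85,0,0,0,0],
  [85,0,0,0,0],
  [85,0,0,0,0],
  [85,0,0,-0.5,0],
  [85,0,0,-1,0],
])

```text
time_s: 17.9
tcp_pos: [625.5, 124.5, 159.1]
eef_rot: [[-0.13, 0.992, -0.004], [0.992, 0.13, -0.0], [0.0, -0.004, -1.0]]
contact_force: [0.5, 0.5, -0.3]
grip_width: 0.997
grasp_force: 0.0
```

Emit:
step_arm([
  [85,0,0,-1,0],
  [85,0,0,-1,0],
  [85,0,0,-1,0],
  [85,0,0,-1,0],
  [85,-1,-1,0,0],
])

```text
time_s: 18.4
tcp_pos: [613.5, 103.7, 244.4]
eef_rot: [[-0.133, 0.991, 0.01], [0.991, 0.133, 0.001], [-0.001, 0.01, -1.0]]
contact_force: [0.6, -0.3, 0.3]
grip_width: 0.994
grasp_force: 0.0
```

Emit:
step_arm([
  [85,-1,-1,0,-0.094],
  [85,-1,-1,0,-0.094],
  [85,-1,-1,0,-0.094],
  [85,-1,-1,0,-0.094],
  [85,-1,-1,0,-0.094],
])

```text
time_s: 18.9
tcp_pos: [560.1, -28.2, 241.0]
eef_rot: [[-0.768, 0.641, 0.0], [0.641, 0.768, -0.0], [-0.0, 0.0, -1.0]]
contact_force: [0.2, -0.8, 0.2]
grip_width: 0.996
grasp_force: 0.0
```

Emit:
step_arm([
  [85,0,0,0,-0.094],
  [85,0,0,0,-0.094],
  [85,0,0,0,-0.094],
  [85,0,0,0,-0.047],
  [85,0,0,0,0],
])

```text
time_s: 19.4
tcp_pos: [561.0, -27.5, 240.8]
eef_rot: [[-0.983, 0.185, 0.001], [0.185, 0.983, -0.0], [-0.001, -0.0, -1.0]]
contact_force: [-0.1, 0.4, 0.5]
grip_width: 0.997
grasp_force: 0.0
```

```bash
python3 - <<'E'
from h import *
s=st()
c=viewer.read_camera("top");P=cloud(c);z=P[...,2]
def box(u0,u1,v0,v1):
    m=np.zeros(z.shape,bool);m[v0:v1,u0:u1]=1;return m
print("pegs");comps(P,box(245,440,150,242)&(z>140)&(z<200),minn=15)
print("beakers");comps(P,box(385,540,228,330)&(z>35)&(z<90))
print("handles");comps(P,box(238,384,240,325)&(z>105)&(z<140),minn=15)
b=np.array([487.4,-273.2]);to(*(b-23.5*np.array([.984,-.18])))
E
```

```text
t 19.4 tcp [561.  -27.5 240.8] stand xy [  39.3 -373.7] ang 79.4 w 85.13564865864953 j6 -1.63
pegs
px (365, 181) rect [661.2 -52.   23.9   6.7  74.1  35. ] z [156.6 159.4 162.4]
px (271, 197) rect [626.9 130.2  53.2  53.1  89.6 648. ] z [156.6 163.7 166.9]
px (316, 192) rect [638.6  44.1  20.7  33.   74.  157. ] z [156.2 159.9 162.5]
beakers
px (464, 272) rect [ 487.3 -273.3   53.4   75.8   79.1  898. ] z [42.7 59.6 65.7]
handles
px (278, 274) rect [478.5 115.4   8.8 101.3  19.1 226. ] z [118.  123.3 133.7]
px (346, 275) rect [479.1 -19.5   9.  100.4  12.1 222. ] z [117.2 123.5 132.2]
units [  2.51 -12.77]
```

Emit:
step_arm([
  [85,0.5,-1,0,0],
  [85,0.5,-1,0,0],
  [85,0.5,-1,0,0],
  [85,0.5,-1,0,0],
  [85,0.51,-1,0,0],
])

```text
time_s: 19.95
tcp_pos: [492.7, -117.0, 240.6]
eef_rot: [[-0.983, 0.186, 0.0], [0.186, 0.983, -0.0], [-0.0, -0.0, -1.0]]
contact_force: [-0.7, -0.1, 0.1]
grip_width: 0.997
grasp_force: 0.0
```

Emit:
step_arm([
  [85,0,-1,0,0],
  [85,0,-1,0,0],
  [85,0,-1,0,0],
  [85,0,-1,0,0],
  [85,0,-1,0,0],
])

```text
time_s: 20.45
tcp_pos: [474.6, -215.5, 240.6]
eef_rot: [[-0.983, 0.186, 0.0], [0.186, 0.983, -0.0], [-0.0, -0.0, -1.0]]
contact_force: [-0.5, 0.8, -0.4]
grip_width: 0.994
grasp_force: 0.0
```

Emit:
step_arm([
  [85,0,-1,0,0],
  [85,0,-1,0,0],
  [85,0,-0.77,0,0],
  [85,0,0,1,0],
  [85,0,0,1,0],
])

```text
time_s: 20.95
tcp_pos: [464.9, -270.2, 200.6]
eef_rot: [[-0.982, 0.186, 0.002], [0.186, 0.982, -0.002], [-0.002, -0.001, -1.0]]
contact_force: [-0.2, -0.3, -0.2]
grip_width: 0.992
grasp_force: 0.0
```

Emit:
step_arm([
  [85,0,0,1,0],
  [85,0,0,1,0],
  [85,0,0,1,0],
  [85,0,0,1,0],
  [85,0,0,0,0],
])

```text
time_s: 21.45
tcp_pos: [463.1, -267.9, 118.2]
eef_rot: [[-0.983, 0.185, -0.004], [0.185, 0.983, 0.004], [0.005, 0.003, -1.0]]
contact_force: [0.5, 0.1, -0.3]
grip_width: 0.995
grasp_force: 0.0
```

Emit:
step_arm([
  [85,0,0,1,0],
  [85,0,0,1,0],
  [85,0,0,0.7,0],
  [85,0,0,0,0],
  [85,0,0,0,0],
])

```text
time_s: 21.95
tcp_pos: [465.0, -269.5, 67.1]
eef_rot: [[-0.983, 0.185, 0.001], [0.185, 0.983, -0.001], [-0.001, -0.001, -1.0]]
contact_force: [0.4, -0.1, -0.1]
grip_width: 0.994
grasp_force: 0.0
```

```bash
python3 - <<'E'
from h import *
s=st();b=np.array([487.4,-273.2]);to(*(b-23.5*np.array([.984,-.18])))
E
```

```text
t 21.95 tcp [ 465.  -269.5   67.1] stand xy [-103.8 -591.3] ang 79.4 w 84.88601911075394 j6 -2.12
units [0.04 0.02]
```

Emit:
step_arm([
  [85,0,0,1,0],
  [85,0,0,1,0],
  [85,0,0,0.5,0],
  [85,0,0,0,0],
  [45,0,0,0,0],
])

```text
time_s: 22.45
tcp_pos: [465.0, -269.5, 17.1]
eef_rot: [[-0.983, 0.184, 0.001], [0.184, 0.983, -0.001], [-0.001, -0.001, -1.0]]
contact_force: [-0.8, -0.1, -0.2]
grip_width: 0.851
grasp_force: 0.0
```

Emit:
step_arm([
  [45,0,0,0,0],
  [45,0,0,0,0],
  [45,0,0,0,0],
  [45,0,0,0,0],
  [45,0,0,-0.5,0],
])

```text
time_s: 22.95
tcp_pos: [464.0, -268.7, 26.1]
eef_rot: [[-0.983, 0.184, -0.001], [0.184, 0.983, 0.001], [0.001, 0.001, -1.0]]
contact_force: [-0.3, 0.3, -1.4]
grip_width: 0.635
grasp_force: 21.5
```

Emit:
step_arm([
  [45,0,0,-1,0],
  [45,0,0,-1,0],
  [45,0,0,-1,0],
  [45,0,0,-1,0],
  [45,0,0,-1,0],
])

```text
time_s: 23.45
tcp_pos: [464.1, -268.7, 127.4]
eef_rot: [[-0.983, 0.184, -0.0], [0.184, 0.983, 0.0], [0.001, 0.0, -1.0]]
contact_force: [0.4, -0.3, -1.5]
grip_width: 0.636
grasp_force: 21.5
```

Emit:
step_arm([
  [45,0,0,-1,0],
  [45,0,0,-1,0],
  [45,0,0,0,0.094],
  [45,0,0,0,0.094],
  [45,0,0,0,0.094],
])

```text
time_s: 23.95
tcp_pos: [464.1, -268.8, 166.9]
eef_rot: [[-0.805, 0.593, -0.0], [0.593, 0.805, 0.0], [0.0, 0.0, -1.0]]
contact_force: [-0.3, 0.3, -0.7]
grip_width: 0.635
grasp_force: 21.5
```

Emit:
step_arm([
  [45,0,0,0,0.094],
  [45,0,0,0,0.094],
  [45,0,0,0,0.094],
  [45,0,0,0,0.094],
  [45,0,0,0,0.094],
])

```text
time_s: 24.45
tcp_pos: [464.0, -268.7, 166.5]
eef_rot: [[-0.197, 0.98, -0.001], [0.98, 0.197, 0.001], [0.001, -0.0, -1.0]]
contact_force: [0.3, 1.0, -0.4]
grip_width: 0.631
grasp_force: 21.5
```

Emit:
step_arm([
  [45,0,0,0,0],
  [45,0,0,0,0],
])

```text
time_s: 24.65
tcp_pos: [464.2, -268.9, 166.5]
eef_rot: [[-0.206, 0.979, -0.0], [0.979, 0.206, 0.0], [0.0, -0.0, -1.0]]
contact_force: [0.5, 0.7, -0.3]
grip_width: 0.635
grasp_force: 21.5
```

```bash
python3 - <<'E'
from h import *
s=st();to(*(O+E.T@np.array([-110,-20.])))
E
```

```text
t 24.65 tcp [ 464.2 -268.9  166.5] stand xy [-104.4 -590.5] ang 11.9 w 54.268872454068855 j6 -0.94
units [28.53 -0.19]
```

Emit:
step_arm([
  [45,1,-0.1,0,0],
  [45,1,-0.09,0,0],
  [45,1,0,0,0],
  [45,1,0,0,0],
  [45,1,0,0,0],
])

```text
time_s: 25.15
tcp_pos: [440.2, -170.6, 166.4]
eef_rot: [[-0.203, 0.979, 0.0], [0.979, 0.203, -0.0], [-0.0, 0.0, -1.0]]
contact_force: [-0.7, 0.3, -0.6]
grip_width: 0.635
grasp_force: 21.5
```

Emit:
step_arm([
  [45,1,0,0,0],
  [45,1,0,0,0],
  [45,1,0,0,0],
  [45,1,0,0,0],
  [45,1,0,0,0],
])

```text
time_s: 25.65
tcp_pos: [419.9, -72.5, 166.5]
eef_rot: [[-0.204, 0.979, 0.0], [0.979, 0.204, -0.0], [-0.0, 0.0, -1.0]]
contact_force: [0.7, 0.1, -1.2]
grip_width: 0.636
grasp_force: 21.5
```

Emit:
step_arm([
  [45,1,0,0,0],
  [45,1,0,0,0],
  [45,1,0,0,0],
  [45,1,0,0,0],
  [45,1,0,0,0],
])

```text
time_s: 26.15
tcp_pos: [399.4, 25.3, 166.5]
eef_rot: [[-0.204, 0.979, 0.001], [0.979, 0.204, -0.0], [-0.0, 0.001, -1.0]]
contact_force: [0.6, -0.5, -0.8]
grip_width: 0.634
grasp_force: 21.5
```

Emit:
step_arm([
  [45,1,0,0,0],
  [45,1,0,0,0],
  [45,1,0,0,0],
  [45,1,0,0,0],
  [45,1,0,0,0],
])

```text
time_s: 26.65
tcp_pos: [379.0, 123.2, 166.5]
eef_rot: [[-0.204, 0.979, 0.001], [0.979, 0.204, 0.0], [-0.0, 0.001, -1.0]]
contact_force: [1.2, 0.3, -0.7]
grip_width: 0.635
grasp_force: 21.5
```

Emit:
step_arm([
  [45,1,0,0,0],
  [45,1,0,0,0],
  [45,1,0,0,0],
  [45,1,0,0,0],
  [45,1,0,0,0],
])

```text
time_s: 27.15
tcp_pos: [358.6, 221.1, 166.5]
eef_rot: [[-0.204, 0.979, 0.001], [0.979, 0.204, 0.0], [0.0, 0.001, -1.0]]
contact_force: [-0.5, 0.1, -0.7]
grip_width: 0.637
grasp_force: 21.5
```

Emit:
step_arm([
  [45,1,0,0,0],
  [45,1,0,0.65,0],
  [45,1,0,1,0],
  [45,0.5,0,0,0],
  [45,0,0,0,0],
])

```text
time_s: 27.65
tcp_pos: [344.5, 289.3, 133.4]
eef_rot: [[-0.206, 0.979, -0.0], [0.979, 0.206, -0.0], [-0.0, -0.0, -1.0]]
contact_force: [0.1, 0.2, -0.7]
grip_width: 0.631
grasp_force: 21.8
```

```bash
python3 - <<'E'
from h import *
s=st();to(*(O+E.T@np.array([-10,-20.])))
E
```

```text
t 27.65 tcp [344.5 289.3 133.4] stand xy [-108.5  -19.6] ang 11.9 w 53.9278482062075 j6 0.24
units [-0.03  4.92]
```

Emit:
step_arm([
  [45,0,1,0,0],
  [45,0,1,0,0],
  [45,0,1,0,0],
  [45,0,1,0,0],
  [45,0,0.9,0,0],
])

```text
time_s: 28.15
tcp_pos: [442.6, 307.6, 134.5]
eef_rot: [[-0.202, 0.979, 0.002], [0.979, 0.202, 0.0], [-0.0, 0.002, -1.0]]
contact_force: [-0.0, -0.8, -1.6]
grip_width: 0.637
grasp_force: 21.8
```

Emit:
step_arm([
  [45,0,0,0,0],
  [45,0,0,-0.4,0],
  [45,0,0,-0.4,0],
  [45,0,0,-0.4,0],
  [45,0,0,-0.4,0],
])

```text
time_s: 28.65
tcp_pos: [439.1, 309.6, 165.7]
eef_rot: [[-0.202, 0.979, -0.002], [0.979, 0.202, 0.003], [0.004, -0.001, -1.0]]
contact_force: [-1.2, 5.3, -7.6]
grip_width: 0.633
grasp_force: 23.6
```

Emit:
step_arm([
  [45,0,0,-0.4,0],
  [45,0,0,-0.4,0],
  [45,0,0,-0.4,0],
  [45,0,0,-0.4,0],
  [45,0,0,-0.4,0],
])

```text
time_s: 29.15
tcp_pos: [440.8, 308.1, 206.1]
eef_rot: [[-0.203, 0.979, -0.0], [0.979, 0.203, 0.0], [0.0, -0.0, -1.0]]
contact_force: [-0.2, 2.1, -4.2]
grip_width: 0.633
grasp_force: 24.1
```

Emit:
step_arm([
  [45,0,0,-0.4,0],
  [45,-0.2,0,0,0],
  [45,-0.2,0,0,0],
  [45,-0.2,0,0,0],
  [45,-0.2,0,0,0],
])

```text
time_s: 29.65
tcp_pos: [445.6, 294.6, 215.3]
eef_rot: [[-0.202, 0.979, 0.004], [0.979, 0.202, 0.006], [0.005, 0.005, -1.0]]
contact_force: [-1.7, 8.7, 2.6]
grip_width: 0.635
grasp_force: 24.5
```

Emit:
step_arm([
  [45,-0.2,0,0,0],
  [45,-0.15,0,0,0],
  [45,0,0,0,0],
  [45,0.5,0,0,0],
  [45,0.5,0,0,0],
])

```text
time_s: 30.15
tcp_pos: [442.2, 305.0, 213.9]
eef_rot: [[-0.203, 0.979, 0.001], [0.979, 0.203, -0.001], [-0.001, 0.001, -1.0]]
contact_force: [-0.3, 0.4, -1.1]
grip_width: 0.634
grasp_force: 24.6
```

Emit:
step_arm([
  [45,0,0,-0.5,0],
  [45,0,0,-0.7,0],
  [45,0,0,-0.7,0],
  [45,0,0,-0.7,0],
  [45,0,0,0,0.05],
])

```text
time_s: 30.65
tcp_pos: [443.2, 305.5, 268.0]
eef_rot: [[-0.124, 0.992, 0.005], [0.992, 0.124, 0.001], [0.0, 0.005, -1.0]]
contact_force: [-0.0, 0.5, -1.4]
grip_width: 0.639
grasp_force: 24.6
```

```bash
cat >> h.py <<'E'
def edges():
    s=st();c=viewer.read_camera("scene");R=s["eef_rot"]
    L=beaker(c,s["tcp_pos"],np.degrees(np.arctan2(R[1,1],R[0,1])));L=L[np.abs(L[:,0])<42]
    for lo in range(-50,45,12):
        k=L[(L[:,2]>lo)&(L[:,2]<lo+12)]
        if len(k)>3:print(lo,len(k),k[:,0].min().round(1),k[:,0].max().round(1),k[:,2].max().round(1))
E
python3 - <<'E'
from h import *
edges();to(637.5,38.5-2.5)
E
```

```text
t 30.65 tcp [443.2 305.5 268. ] stand xy [ -8.5 -23.8] ang 7.1 w 54.58749615847213 j6 0.27
-50 9 -13.8 29.5 -38.2
-38 37 -19.0 31.0 -26.3
-26 42 -19.7 31.4 -14.1
-14 34 -18.6 31.6 -2.3
-2 31 -19.5 32.0 9.7
10 25 -19.5 32.3 21.3
22 145 -19.9 33.6 34.0
34 13 1.5 32.7 35.3
units [-14.54   8.05]
```

Emit:
step_arm([
  [45,-1,0.5,0,0],
  [45,-1,0.5,0,0],
  [45,-1,0.5,0,0],
  [45,-1,0.5,0,0],
  [45,-1,0.5,0,0],
])

```text
time_s: 31.2
tcp_pos: [504.1, 211.2, 265.5]
eef_rot: [[-0.127, 0.992, -0.0], [0.992, 0.127, -0.001], [-0.001, -0.001, -1.0]]
contact_force: [0.5, 0.2, -0.6]
grip_width: 0.631
grasp_force: 24.6
```

Emit:
step_arm([
  [45,-1,0.5,0,0],
  [45,-1,0.5,0,0],
  [45,-1,0.5,0,0],
  [45,-1,0.5,0,0],
  [45,-1,0.5,0,0],
])

```text
time_s: 31.7
tcp_pos: [566.2, 118.2, 265.4]
eef_rot: [[-0.127, 0.992, -0.001], [0.992, 0.127, -0.001], [-0.001, -0.001, -1.0]]
contact_force: [0.3, -0.1, -0.3]
grip_width: 0.635
grasp_force: 24.6
```

Emit:
step_arm([
  [45,-1,0.6,0,0],
  [45,-1,0.6,0,0],
  [45,-1,0.7,0,0],
  [45,-1,0.7,0,0],
  [45,-0.64,0.45,0,0],
])

```text
time_s: 32.2
tcp_pos: [639.1, 33.2, 265.3]
eef_rot: [[-0.125, 0.992, -0.0], [0.992, 0.125, -0.001], [-0.001, -0.0, -1.0]]
contact_force: [1.0, 0.2, -0.9]
grip_width: 0.634
grasp_force: 24.6
```

Emit:
step_arm([
  [45,0,0,0.5,0],
  [45,0,0,1,0],
  [45,0,0,0.7,0],
  [45,0,0,0,0],
  [45,0,0,0,0],
])

```text
time_s: 32.7
tcp_pos: [637.6, 35.6, 220.9]
eef_rot: [[-0.126, 0.992, -0.001], [0.992, 0.126, 0.0], [0.0, -0.001, -1.0]]
contact_force: [0.3, -0.7, -0.4]
grip_width: 0.634
grasp_force: 24.6
```

```bash
python3 - <<'E'
from h import *
edges();to(637.3,34)
E
```

```text
t 32.7 tcp [637.6  35.6 220.9] stand xy [ 127.1 -327.5] ang 7.2 w 54.18397334669393 j6 -0.25
-50 8 -9.5 30.3 -38.3
-38 24 -13.7 31.2 -26.6
-26 31 -8.5 32.4 -14.2
-14 31 18.0 32.0 -2.5
-2 33 18.2 32.4 10.0
10 29 13.3 32.4 21.4
22 192 -15.4 33.5 34.0
34 80 -12.6 31.5 37.1
units [-0.06 -0.05]
```

Lower to TCP z ≈ 132, release, then go back up.

Emit:
step_arm([
  [45,-0.05,-0.02,0.4,0],
  [45,0,0,0.5,0],
  [45,0,0,0.5,0],
  [45,0,0,0.5,0],
  [45,0,0,0.5,0],
])

```text
time_s: 33.25
tcp_pos: [637.6, 33.8, 172.1]
eef_rot: [[-0.125, 0.992, -0.001], [0.992, 0.125, 0.0], [0.0, -0.001, -1.0]]
contact_force: [-0.8, 0.3, -1.0]
grip_width: 0.633
grasp_force: 24.6
```

Emit:
step_arm([
  [45,0,0,0.5,0],
  [45,0,0,0.5,0],
  [45,0,0,0.4,0],
  [45,0,0,0.2,0],
  [45,0,0,0.15,0],
])

```text
time_s: 33.75
tcp_pos: [637.9, 33.8, 137.9]
eef_rot: [[-0.125, 0.992, -0.0], [0.992, 0.125, 0.0], [0.0, -0.0, -1.0]]
contact_force: [0.2, -0.1, -1.3]
grip_width: 0.63
grasp_force: 24.6
```

Emit:
step_arm([
  [45,0,0,0.1,0],
  [45,0,0,0.1,0],
  [45,0,0,0.05,0],
  [45,0,0,0,0],
  [45,0,0,0,0],
])

```text
time_s: 34.25
tcp_pos: [638.0, 33.8, 133.5]
eef_rot: [[-0.125, 0.992, 0.0], [0.992, 0.125, -0.0], [-0.0, 0.0, -1.0]]
contact_force: [0.2, 0.4, -1.3]
grip_width: 0.637
grasp_force: 24.6
```

Emit:
step_arm([
  [45,0,0,0.1,0],
  [45,0,0,0.05,0],
  [45,0,0,0,0],
  [85,0,0,0,0],
  [85,0,0,0,0],
])

```text
time_s: 34.75
tcp_pos: [638.0, 33.8, 130.4]
eef_rot: [[-0.125, 0.992, 0.0], [0.992, 0.125, -0.0], [-0.0, 0.0, -1.0]]
contact_force: [0.3, 0.2, 0.1]
grip_width: 0.944
grasp_force: 0.0
```

Emit:
step_arm([
  [85,0,0,0,0],
  [85,0,0,-0.5,0],
  [85,0,0,-1,0],
  [85,0,0,-1,0],
  [85,0,0,-1,0],
])

```text
time_s: 35.25
tcp_pos: [638.0, 33.8, 201.8]
eef_rot: [[-0.125, 0.992, 0.001], [0.992, 0.125, -0.0], [-0.0, 0.001, -1.0]]
contact_force: [0.3, 0.6, -0.1]
grip_width: 0.997
grasp_force: 0.0
```

Emit:
step_arm([
  [85,0,0,-1,0],
  [60,0,-1,0,-0.066],
  [60,0,-1,0,-0.066],
  [60,0,-1,0,0],
  [60,0,0,0,0],
])

```text
time_s: 35.75
tcp_pos: [577.3, 20.0, 221.1]
eef_rot: [[-0.326, 0.945, -0.002], [0.945, 0.326, 0.0], [0.001, -0.002, -1.0]]
contact_force: [1.2, 1.0, 0.1]
grip_width: 0.705
grasp_force: 0.0
```

```bash
python3 - <<'E'
from h import *
s=st()
c=viewer.read_camera("top");P=cloud(c);z=P[...,2]
def box(u0,u1,v0,v1):
    m=np.zeros(z.shape,bool);m[v0:v1,u0:u1]=1;return m
print("pegs");comps(P,box(245,440,150,242)&(z>140)&(z<180),minn=15)
print("handles");comps(P,box(238,384,240,325)&(z>105)&(z<140),minn=15)
to(469.2,142.3)
E
```

```text
t 35.75 tcp [577.3  20.  221.1] stand xy [  64.9 -330.5] ang 19.0 w 60.16719074281868 j6 -0.49
pegs
px (269, 197) rect [626.9 133.7  46.3  53.5  84.  577. ] z [159.4 163.7 167.4]
handles
px (299, 267) rect [493.9  75.6   4.   15.7   1.3  22. ] z [112.2 120.9 124.3]
px (366, 271) rect [488.1 -59.4   8.2  18.4  14.5  36. ] z [114.5 121.8 125.2]
px (343, 275) rect [477.7 -10.6   7.3  19.8  12.5  26. ] z [119.8 128.9 134.1]
px (259, 280) rect [465.4 153.4   8.7  20.5  18.9  44. ] z [117.1 122.4 126.4]
units [ 7.57 -3.21]
```

Emit:
step_arm([
  [60,1,-0.5,0,0],
  [60,1,-0.5,0,0],
  [60,1,-0.5,0,0],
  [60,1,-0.5,0,0],
  [60,1,-0.5,0,0],
])

```text
time_s: 36.3
tcp_pos: [500.8, 99.2, 220.9]
eef_rot: [[-0.327, 0.945, 0.002], [0.945, 0.327, 0.0], [-0.001, 0.002, -1.0]]
contact_force: [0.2, 0.5, 0.8]
grip_width: 0.707
grasp_force: 0.0
```

Emit:
step_arm([
  [60,1,-0.5,0,0],
  [60,1,-0.21,0,0],
  [60,0.57,0,0,0],
  [60,0,0,1,0],
  [60,0,0,0.5,0],
])

```text
time_s: 36.8
tcp_pos: [470.4, 142.8, 189.8]
eef_rot: [[-0.328, 0.945, 0.001], [0.945, 0.328, -0.0], [-0.0, 0.001, -1.0]]
contact_force: [-0.3, 0.2, 0.1]
grip_width: 0.703
grasp_force: 0.0
```

Emit:
step_arm([
  [60,0,0,0,0],
  [60,0,0,0,0],
])

```text
time_s: 37.0
tcp_pos: [470.2, 142.1, 190.3]
eef_rot: [[-0.326, 0.945, 0.0], [0.945, 0.326, -0.0], [-0.0, 0.0, -1.0]]
contact_force: [1.0, 0.3, -0.5]
grip_width: 0.707
grasp_force: 0.0
```

```bash
python3 - <<'E'
from h import *
s=st();to(469.2,142.3)
c=shot("s6","scene",200,420,170,370);P=cloud(c);z=P[...,2]
k=(z>140)&(z<175)&(np.hypot(P[...,0]-637,P[...,1]-38)<45);print("peg1 beaker",rect(P,k),np.median(z[k]))
E
```

```text
t 37.0 tcp [470.2 142.1 190.3] stand xy [ -15.2 -189.2] ang 19.0 w 60.41335818566588 j6 -0.27
units [ 0.02 -0.05]
peg1 beaker [638.5  41.4  52.1  54.7  90.  455. ] 163.0973240119862
```

View pics/s6.png

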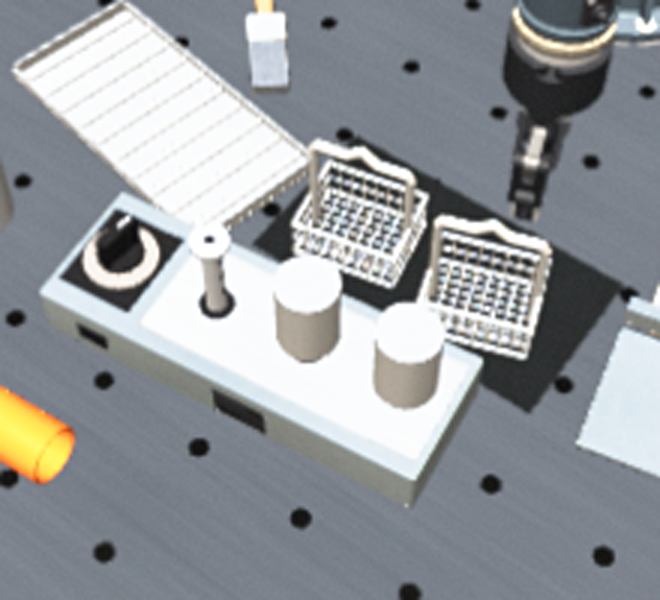

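Emit:
step_arm([
  [60,0,-0.05,1,0],
  [60,0,0,1,0],
  [60,0,0,1,0],
  [60,0,0,1,0],
  [60,0,0,0.5,0],
])

```text
time_s: 37.55
tcp_pos: [468.7, 141.7, 99.5]
eef_rot: [[-0.326, 0.945, -0.001], [0.945, 0.326, -0.0], [0.0, -0.001, -1.0]]
contact_force: [0.1, -0.4, -0.3]
grip_width: 0.701
grasp_force: 0.0
```

Emit:
step_arm([
  [60,0,0,0,0],
  [0,0,0,0,0],
  [0,0,0,0,0],
  [0,0,0,0,0],
  [0,0,0,0,0],
], force=90)

```text
time_s: 38.05
tcp_pos: [469.0, 142.0, 101.3]
eef_rot: [[-0.327, 0.945, 0.002], [0.945, 0.327, -0.0], [-0.0, 0.001, -1.0]]
contact_force: [-1.0, -1.1, 2.3]
grip_width: 0.073
grasp_force: 87.7
```

Emit:
step_arm([
  [0,0,0,0,0],
  [0,0,0,0,0],
  [0,0,0,-0.25,0],
  [0,0,0,-0.5,0],
  [0,0,0,-0.5,0],
])

```text
time_s: 38.55
tcp_pos: [468.4, 142.0, 125.9]
eef_rot: [[-0.327, 0.945, -0.001], [0.945, 0.327, -0.0], [0.0, -0.0, -1.0]]
contact_force: [0.0, -0.6, -1.9]
grip_width: 0.067
grasp_force: 87.7
```

Emit:
step_arm([
  [0,0,0,-1,0],
  [0,0,0,-1,0],
  [0,0,0,-1,0],
  [0,0,0,-1,0],
  [0,0,0,0,0.081],
])

```text
time_s: 39.05
tcp_pos: [470.5, 142.3, 208.7]
eef_rot: [[-0.201, 0.979, 0.007], [0.98, 0.201, 0.001], [-0.001, 0.007, -1.0]]
contact_force: [1.2, -1.1, -1.3]
grip_width: 0.066
grasp_force: 87.8
```

Emit:
step_arm([
  [0,0,-1,0,0],
  [0,0,-1,0,0],
  [0,0,-1,0,0],
  [0,0,-1,0,0],
  [0,0,0,0,0],
])

```text
time_s: 39.55
tcp_pos: [386.6, 125.6, 205.5]
eef_rot: [[-0.204, 0.979, -0.004], [0.979, 0.204, -0.0], [0.001, -0.004, -1.0]]
contact_force: [-0.1, -1.0, -2.3]
grip_width: 0.066
grasp_force: 87.8
```

```bash
python3 - <<'E'
from h import *
s=st();to(*(O+E.T@np.array([-100,92.5])))
c=shot("s7","scene",280,480,120,320)
E
```

```text
t 39.55 tcp [386.6 125.6 205.5] stand xy [-100.4 -188.5] ang 11.8 w 5.677214181300542 j6 -0.17
units [14.05  0.04]
```

View pics/s7.png

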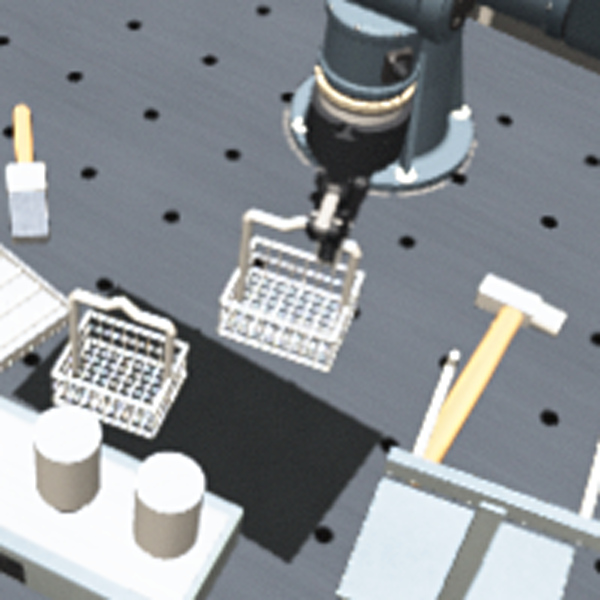

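Emit:
step_arm([
  [0,1,0,0,0],
  [0,1,0,0,0],
  [0,1,0,0,0],
  [0,1,0,0,0],
  [0,1,0,0,0],
])

```text
time_s: 40.1
tcp_pos: [371.7, 225.0, 205.9]
eef_rot: [[-0.204, 0.979, 0.003], [0.979, 0.204, 0.001], [0.0, 0.003, -1.0]]
contact_force: [-0.3, -0.6, -2.7]
grip_width: 0.072
grasp_force: 87.8
```

Emit:
step_arm([
  [0,1,0,0,0],
  [0,1,0,0,0],
  [0,1,0,0,0],
  [0,1,0,0,0],
  [0,1,0,0,0],
])

```text
time_s: 40.6
tcp_pos: [351.0, 323.4, 205.8]
eef_rot: [[-0.204, 0.979, 0.002], [0.979, 0.204, 0.001], [0.001, 0.003, -1.0]]
contact_force: [1.2, -1.2, -2.0]
grip_width: 0.069
grasp_force: 87.8
```

Emit:
step_arm([
  [0,1,0,0,0],
  [0,1,0,0,0],
  [0,1,0,0,0],
  [0,1,0,0,0],
  [0,0,0,0,0],
])

```text
time_s: 41.1
tcp_pos: [334.4, 403.2, 205.8]
eef_rot: [[-0.206, 0.978, 0.003], [0.978, 0.206, 0.003], [0.003, 0.004, -1.0]]
contact_force: [1.2, -0.7, -1.7]
grip_width: 0.07
grasp_force: 87.7
```

```bash
cat >> h.py <<'E'
def held():
    """handle points of a held basket in the tool frame (x along bar, z up from tcp)"""
    s=st();R=s["eef_rot"];p=s["tcp_pos"]
    for cam in("scene","top"):
        c=viewer.read_camera(cam);P=cloud(c).reshape(-1,3);q=(P-p)@R;q[:,2]*=-1
        F=c["frame"].reshape(-1,3).astype(int)
        k=(np.abs(q[:,1])<8)&(q[:,0]>-90)&(q[:,0]<30)&(q[:,2]>-25)&(q[:,2]<50)&(F.min(1)>110)
        for lo in range(-90,30,8):
            m=k&(q[:,0]>=lo)&(q[:,0]<lo+8)
            if m.sum()>2:print(cam,lo,m.sum(),"y",q[m,1].mean().round(1),"z max",np.percentile(q[m,2],90).round(1))
E
python3 - <<'E'
from h import *
held();to(*(O+E.T@np.array([-100,92.5])))
E
```

```text
t 41.1 tcp [334.4 403.2 205.8] stand xy [-95.2  93.9] ang 11.9 w 6.005164128619352 j6 0.46
scene -82 25 y 4.8 z max 11.8
scene -74 29 y 4.0 z max 19.3
scene -66 12 y 3.6 z max 20.9
scene -58 13 y 4.3 z max 19.6
scene -50 13 y 5.2 z max 22.2
scene -42 15 y 4.4 z max 26.6
scene -34 14 y 4.1 z max 30.9
scene -26 14 y 4.2 z max 29.4
scene -18 15 y 2.7 z max 25.3
scene 14 42 y 4.5 z max 10.7
scene 22 5 y 2.3 z max 12.5
top -82 27 y 0.8 z max 17.5
top -74 23 y 0.1 z max 23.3
top -66 22 y 0.3 z max 23.0
top -58 24 y -0.5 z max 22.1
top -50 21 y -0.6 z max 22.0
top -42 25 y 0.8 z max 29.1
top -34 22 y 1.5 z max 33.4
top -26 14 y 0.7 z max 30.3
top -18 35 y -0.8 z max 37.3
top -10 16 y -0.3 z max 36.6
top -2 9 y -0.1 z max 25.3
units [ 0.05 -0.18]
```

Emit:
step_arm([
  [0,-0.04,0.75,0,0],
  [0,0,1,0,0],
  [0,0,1,0,0],
  [0,0,1,0,0],
  [0,0,1,0,0],
])

```text
time_s: 41.7
tcp_pos: [428.9, 417.7, 205.4]
eef_rot: [[-0.203, 0.979, 0.001], [0.979, 0.203, 0.0], [-0.0, 0.001, -1.0]]
contact_force: [0.4, -0.2, -2.2]
grip_width: 0.074
grasp_force: 87.8
```

Emit:
step_arm([
  [0,0,0,0,0],
  [0,0,0,0.3,0],
  [0,0,0,0.3,0],
  [0,0,0,0.3,0],
  [0,0,0,0,0],
])

```text
time_s: 42.2
tcp_pos: [424.7, 417.7, 185.9]
eef_rot: [[-0.205, 0.979, -0.003], [0.979, 0.205, -0.002], [-0.001, -0.003, -1.0]]
contact_force: [-0.1, -0.5, -1.7]
grip_width: 0.073
grasp_force: 87.9
```

```bash
python3 - <<'E'
from h import *
st()
c=shot("s8","scene",380,580,170,370)
E
```

```text
t 42.2 tcp [424.7 417.7 185.9] stand xy [-3.9 89.9] ang 11.8 w 6.197854359667123 j6 0.38
```

View pics/s8.png

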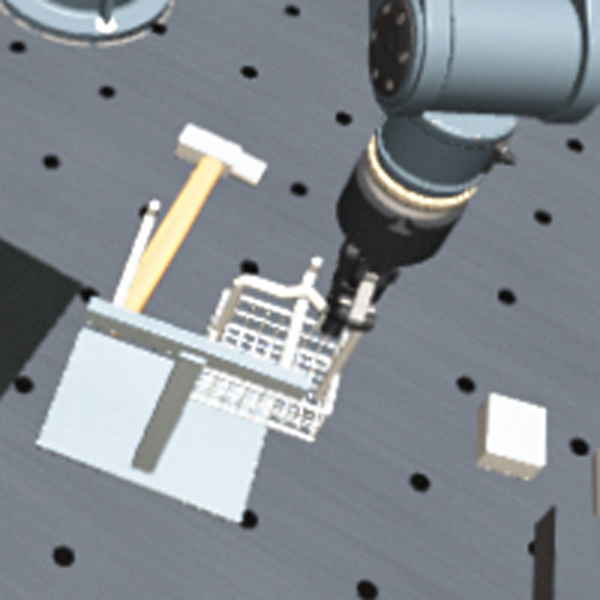

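Emit:
step_arm([
  [0,0.13,0,0.1,0],
  [0,0,0,0.15,0],
  [0,0,0,0.15,0],
  [0,0,0,0.1,0],
  [0,0,0,0.05,0],
])

```text
time_s: 42.75
tcp_pos: [425.6, 420.8, 176.0]
eef_rot: [[-0.204, 0.979, -0.0], [0.979, 0.204, -0.0], [-0.0, -0.0, -1.0]]
contact_force: [-0.2, 0.6, -1.7]
grip_width: 0.071
grasp_force: 87.9
```

Emit:
step_arm([
  [0,0,0,0.05,0],
  [0,0,0,0.05,0],
  [0,0,0,0,0],
  [0,0,0,0,0],
])

```text
time_s: 43.15
tcp_pos: [425.7, 420.9, 174.3]
eef_rot: [[-0.204, 0.979, 0.0], [0.979, 0.204, 0.0], [0.0, 0.0, -1.0]]
contact_force: [0.4, -0.3, -1.5]
grip_width: 0.072
grasp_force: 87.9
```

Emit:
step_arm([
  [0,0,0,0.05,0],
  [0,0,0,0.05,0],
  [0,0,0,0,0],
])

```text
time_s: 43.45
tcp_pos: [425.8, 420.9, 172.5]
eef_rot: [[-0.204, 0.979, 0.0], [0.979, 0.204, -0.0], [-0.0, 0.0, -1.0]]
contact_force: [0.3, -0.8, 0.2]
grip_width: 0.066
grasp_force: 87.9
```

Emit:
step_arm([
  [0,0,0,0.05,0],
  [0,0,0,0,0],
])

```text
time_s: 43.65
tcp_pos: [425.9, 420.9, 171.9]
eef_rot: [[-0.204, 0.979, 0.001], [0.979, 0.204, 0.0], [-0.0, 0.001, -1.0]]
contact_force: [-0.6, -0.2, 3.4]
grip_width: 0.068
grasp_force: 88.2
```

Emit:
step_arm([
  [12,0,0,0,0],
  [16,0,0,0,0],
  [22,0,0,0,0],
  [30,0,0,0,0],
  [30,0,0,0,0],
])

```text
time_s: 44.15
tcp_pos: [425.7, 420.9, 171.2]
eef_rot: [[-0.204, 0.979, -0.0], [0.979, 0.204, -0.0], [-0.0, -0.0, -1.0]]
contact_force: [-0.2, -0.7, -0.7]
grip_width: 0.353
grasp_force: 0.0
```

Emit:
step_arm([
  [30,0,0,-0.3,0],
  [30,0,0,-0.5,0],
  [30,0,0,-1,0],
  [30,0,0,-1,0],
  [30,0,0,-1,0],
])

```text
time_s: 44.65
tcp_pos: [425.8, 421.1, 249.1]
eef_rot: [[-0.204, 0.979, 0.001], [0.979, 0.204, 0.001], [0.0, 0.001, -1.0]]
contact_force: [1.4, 0.0, -0.3]
grip_width: 0.347
grasp_force: 0.0
```

```bash
python3 - <<'E'
from h import *
st()
c=viewer.read_camera("top");P=cloud(c);z=P[...,2]
m=np.zeros(z.shape,bool);m[235:325,100:300]=1
print("handles");comps(P,m&(z>105)&(z<140),minn=15)
Q=(P[...,:2]-O)@E.T
k=m&(np.abs(Q[...,0])<30)&(Q[...,1]>0)&(Q[...,1]<125)&(z>175)&(z<215);k&=~((np.abs(Q[...,1]-64)<5.5)&(np.abs(Q[...,0])>8)&False)
for lo in range(0,125,10):
    q=k&(Q[...,1]>=lo)&(Q[...,1]<lo+10)
    if q.sum():print(lo,q.sum(),Q[q][:,0].mean().round(1),np.percentile(z[q],[50,95]).round(1))
shot("s9","scene",380,580,170,370)
E
```

```text
t 44.65 tcp [425.8 421.1 249.1] stand xy [-2.1 92.9] ang 11.8 w 29.63647918848185 j6 0.39
handles
px (170, 259) rect [503.5 333.8   6.2  12.6  57.   24. ] z [107.8 118.2 136.6]
px (154, 292) rect [435.5 379.4  83.2  76.   11.7 240. ] z [111.  118.6 123.3]
px (114, 285) rect [451.2 446.9  20.3  38.5  68.9  58. ] z [110.  118.8 122.5]
px (119, 311) rect [398.5 438.   39.   18.6  29.   61. ] z [109.2 118.6 122.7]
10 19 -1.8 [185.8 192. ]
20 24 -0.7 [191.4 195.9]
30 25 -0.2 [192.6 196.2]
40 27 -0.4 [192.1 195.1]
50 31 -0.5 [197.2 201.2]
60 145 -0.3 [193.1 204.2]
70 18 -0.5 [197.3 200.7]
80 24 -0.5 [193.2 198. ]
90 24 -1.1 [192.7 196.6]
100 27 -0.7 [192.7 195.5]
110 5 -1.4 [189.7 192.1]
```

View pics/s9.png

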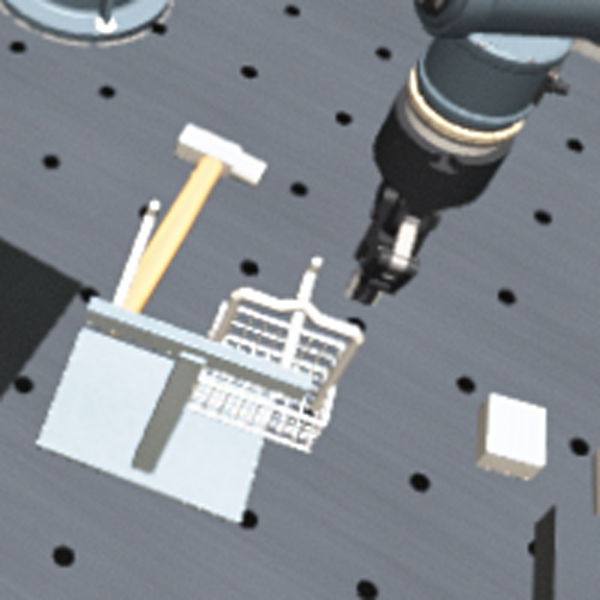

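```bash
python3 - <<'E'
from h import *
c=viewer.read_camera("top");P=cloud(c);z=P[...,2]
m=np.zeros(z.shape,bool);m[235:330,238:400]=1
comps(P,m&(z>108)&(z<140),minn=15);to(485.1,-47.4)
E
```

```text
px (346, 275) rect [479.2 -19.6   8.9 100.6  12.2 225. ] z [117.3 123.2 133.6]
units [-23.55  -1.93]
```

Emit:
step_arm([
  [60,-1,0,0,0],
  [60,-1,0,0,0],
  [60,-1,0,0,0],
  [60,-1,0,0,0],
  [60,-1,0,0,0],
])

```text
time_s: 45.3
tcp_pos: [445.4, 321.9, 246.1]
eef_rot: [[-0.204, 0.979, -0.002], [0.979, 0.204, -0.001], [-0.001, -0.002, -1.0]]
contact_force: [0.1, 0.3, -0.2]
grip_width: 0.704
grasp_force: 0.0
```

Emit:
step_arm([
  [60,-1,0,0,0],
  [60,-1,0,0,0],
  [60,-1,0,0,0],
  [60,-1,0,0,0],
  [60,-1,0,0,0],
])

```text
time_s: 45.8
tcp_pos: [465.9, 224.1, 246.2]
eef_rot: [[-0.204, 0.979, -0.002], [0.979, 0.204, -0.001], [-0.0, -0.002, -1.0]]
contact_force: [0.2, -0.1, -0.0]
grip_width: 0.701
grasp_force: 0.0
```

Emit:
step_arm([
  [60,-1,0,0,0],
  [60,-1,0,0,0],
  [60,-1,0,0,0],
  [60,-1,0,0,0],
  [60,-1,-0.5,0,0],
])

```text
time_s: 46.3
tcp_pos: [477.7, 124.3, 246.4]
eef_rot: [[-0.204, 0.979, -0.0], [0.979, 0.204, -0.0], [0.0, -0.0, -1.0]]
contact_force: [-0.8, -0.6, -0.6]
grip_width: 0.704
grasp_force: 0.0
```

Emit:
step_arm([
  [60,-1,-0.5,0,0],
  [60,-1,-0.5,0,0],
  [60,-1,-0.43,0,0],
  [60,-1,0,0,0],
  [60,-1,0,0,0],
])

```text
time_s: 46.8
tcp_pos: [468.6, 20.8, 246.4]
eef_rot: [[-0.204, 0.979, -0.002], [0.979, 0.204, 0.0], [0.001, -0.002, -1.0]]
contact_force: [1.0, 0.6, -0.2]
grip_width: 0.701
grasp_force: 0.0
```

Emit:
step_arm([
  [60,-1,0,0,0],
  [60,-1,0,0,0],
  [60,-1,0,0,0],
  [60,-0.55,0,0,0],
  [60,0,0,0,0],
])

```text
time_s: 47.3
tcp_pos: [484.1, -49.0, 246.7]
eef_rot: [[-0.202, 0.979, -0.001], [0.979, 0.202, 0.0], [0.0, -0.001, -1.0]]
contact_force: [0.6, 0.6, -0.5]
grip_width: 0.702
grasp_force: 0.0
```

Emit:
step_arm([
  [60,0,0,1,0],
  [60,0,0,1,0],
  [60,0,0,1,0],
  [60,0,0,1,0],
  [60,0,0,0,0],
])

```text
time_s: 47.8
tcp_pos: [481.6, -46.4, 165.0]
eef_rot: [[-0.205, 0.979, -0.007], [0.979, 0.205, 0.003], [0.004, -0.006, -1.0]]
contact_force: [-0.7, 0.6, 0.7]
grip_width: 0.703
grasp_force: 0.0
```

```bash
python3 - <<'E'
from h import *
st();to(485.1,-47.4)
E
```

```text
t 47.8 tcp [481.6 -46.4 165. ] stand xy [ -42.2 -376.1] ang 11.8 w 60.07802215221249 j6 -0.53
units [-0.09  0.16]
```

Emit:
step_arm([
  [60,0,0,1,0],
  [60,0,0,1,0],
  [60,0,0,1,0],
  [60,0,0,0.28,0],
  [60,0,0,0,0],
])

```text
time_s: 48.3
tcp_pos: [483.9, -47.6, 101.7]
eef_rot: [[-0.205, 0.979, -0.001], [0.979, 0.205, 0.0], [0.001, -0.001, -1.0]]
contact_force: [-0.0, -1.0, 1.6]
grip_width: 0.703
grasp_force: 0.0
```

Emit:
step_arm([
  [0,0,0,0,0],
  [0,0,0,0,0],
  [0,0,0,0,0],
  [0,0,0,0,0],
  [0,0,0,0,0],
], force=90)

```text
time_s: 48.8
tcp_pos: [484.6, -48.2, 102.5]
eef_rot: [[-0.204, 0.979, 0.001], [0.979, 0.204, -0.001], [-0.001, 0.001, -1.0]]
contact_force: [-1.3, -0.1, 5.7]
grip_width: 0.066
grasp_force: 88.1
```

Emit:
step_arm([
  [0,0,0,-0.25,0],
  [0,0,0,-0.5,0],
  [0,0,0,-0.5,0],
  [0,0,0,-1,0],
  [0,0,0,-1,0],
])

```text
time_s: 49.3
tcp_pos: [483.8, -47.9, 167.7]
eef_rot: [[-0.204, 0.979, -0.001], [0.979, 0.204, 0.0], [0.0, -0.001, -1.0]]
contact_force: [-0.1, 0.2, -2.5]
grip_width: 0.068
grasp_force: 87.9
```

Emit:
step_arm([
  [0,0,0,-1,0],
  [0,0,0,-1,0],
  [0,0,-1,0,0],
  [0,0,-1,0,0],
  [0,0,-1,0,0],
])

```text
time_s: 49.8
tcp_pos: [424.6, -60.2, 207.6]
eef_rot: [[-0.205, 0.979, 0.001], [0.979, 0.205, -0.0], [-0.001, 0.001, -1.0]]
contact_force: [-0.4, -0.1, -2.1]
grip_width: 0.068
grasp_force: 88.0
```

Emit:
step_arm([
  [0,0,0,0,0],
  [0,0,0,0,0],
])

```text
time_s: 50.0
tcp_pos: [425.9, -60.5, 207.4]
eef_rot: [[-0.203, 0.979, 0.002], [0.979, 0.203, -0.001], [-0.001, 0.002, -1.0]]
contact_force: [0.9, -0.7, -1.1]
grip_width: 0.067
grasp_force: 88.0
```

```bash
sed -i 's/q\[:,0\]>-90)&(q\[:,0\]<30)/np.abs(q[:,0])<90)/; s/range(-90,30,8)/range(-90,90,8)/' h.py; python3 - <<'E'
from h import *
held();to(*(O+E.T@np.array([-100,-93.5])))
E
```

```text
t 50.0 tcp [425.9 -60.5 207.4] stand xy [ -99.6 -378.6] ang 11.7 w 5.733655415083106 j6 -0.61
scene -26 10 y 6.4 z max 7.7
scene -18 13 y 5.7 z max -0.3
scene 6 13 y -1.1 z max 37.5
scene 14 11 y 5.2 z max 22.8
scene 22 10 y 4.5 z max 29.7
scene 30 12 y 4.9 z max 27.9
scene 38 14 y 4.0 z max 21.1
scene 46 11 y 4.1 z max 20.0
scene 54 8 y 4.1 z max 18.0
scene 62 8 y 3.1 z max 18.9
scene 70 30 y 5.4 z max 17.9
scene 78 14 y 3.9 z max 9.5
top 54 11 y 1.6 z max 21.4
top 62 22 y 1.0 z max 22.5
top 70 26 y 0.7 z max 21.8
top 78 4 y 1.4 z max 13.8
units [14.27 -0.04]
```

Emit:
step_arm([
  [0,1,0,0,0],
  [0,1,0,0,0],
  [0,1,0,0,0],
  [0,1,0,0,0],
  [0,1,0,0,0],
])

```text
time_s: 50.6
tcp_pos: [406.0, 38.5, 206.8]
eef_rot: [[-0.205, 0.979, 0.001], [0.979, 0.205, -0.0], [-0.0, 0.001, -1.0]]
contact_force: [0.5, 0.6, -2.4]
grip_width: 0.07
grasp_force: 88.0
```

Emit:
step_arm([
  [0,1,0,0,0],
  [0,1,0,0,0],
  [0,1,0,0,0],
  [0,1,0,0,0],
  [0,1,0,0,0],
])

```text
time_s: 51.1
tcp_pos: [385.4, 136.8, 206.8]
eef_rot: [[-0.205, 0.979, 0.001], [0.979, 0.205, 0.0], [-0.0, 0.001, -1.0]]
contact_force: [0.8, 1.1, -1.3]
grip_width: 0.066
grasp_force: 88.0
```

Emit:
step_arm([
  [0,1,0,0,0],
  [0,1,0,0,0],
  [0,1,0,0,0],
  [0,1,0,0,0],
  [0,0.27,0,0,0],
])

```text
time_s: 51.6
tcp_pos: [367.5, 221.1, 206.8]
eef_rot: [[-0.207, 0.978, 0.001], [0.978, 0.207, 0.001], [0.001, 0.001, -1.0]]
contact_force: [-0.3, 0.1, -1.9]
grip_width: 0.067
grasp_force: 88.1
```

Emit:
step_arm([
  [0,0,0,0,0],
  [0,0,0,0,0],
])

```text
time_s: 51.8
tcp_pos: [367.4, 218.9, 206.6]
eef_rot: [[-0.205, 0.979, 0.0], [0.979, 0.205, -0.0], [-0.0, -0.0, -1.0]]
contact_force: [-0.4, -0.3, -2.4]
grip_width: 0.068
grasp_force: 88.1
```

```bash
python3 - <<'E'
from h import *
st();to(*(O+E.T@np.array([0,-94])))
E
```

```text
t 51.8 tcp [367.4 218.9 206.6] stand xy [-100.3  -93.2] ang 11.8 w 5.811076133510878 j6 0.07
units [-0.05  5.01]
```

Emit:
step_arm([
  [0,-0.04,1,0,0],
  [0,0,1,0,0],
  [0,0,1,0,0],
  [0,0,1,0,0],
  [0,0,0.95,0,0],
])

```text
time_s: 52.3
tcp_pos: [465.5, 237.6, 206.6]
eef_rot: [[-0.203, 0.979, -0.0], [0.979, 0.203, -0.0], [-0.0, -0.0, -1.0]]
contact_force: [0.9, 0.1, -2.0]
grip_width: 0.068
grasp_force: 88.0
```

Emit:
step_arm([
  [0,0,0,0,0],
  [0,0,0,0.3,0],
  [0,0,0,0.3,0],
  [0,0,0,0.3,0],
  [0,0,0,0,0],
])

```text
time_s: 52.8
tcp_pos: [462.5, 238.1, 187.5]
eef_rot: [[-0.204, 0.979, -0.003], [0.979, 0.204, -0.001], [-0.0, -0.003, -1.0]]
contact_force: [0.0, -0.3, -2.7]
grip_width: 0.071
grasp_force: 88.1
```

Emit:
step_arm([
  [0,0,0,0.2,0],
  [0,0,0,0.2,0],
  [0,0,0,0.15,0],
  [0,0,0,0,0],
])

```text
time_s: 53.2
tcp_pos: [463.8, 238.5, 177.2]
eef_rot: [[-0.204, 0.979, -0.001], [0.979, 0.204, -0.0], [-0.0, -0.001, -1.0]]
contact_force: [0.5, 0.9, -1.4]
grip_width: 0.07
grasp_force: 88.1
```

```bash
python3 - <<'E'
from h import *
held();shot("s10","scene",330,530,150,350)
E
```

```text
t 53.2 tcp [463.8 238.5 177.2] stand xy [ -1.9 -93.6] ang 11.8 w 6.000237700673854 j6 0.05
scene -26 21 y 4.4 z max 8.0
scene -18 9 y 5.1 z max 5.9
scene 6 6 y 2.6 z max 20.1
scene 14 15 y 3.5 z max 26.3
scene 22 24 y 3.5 z max 31.0
scene 30 16 y 4.1 z max 28.6
scene 38 14 y 2.9 z max 22.1
scene 46 13 y 3.1 z max 21.7
scene 54 14 y 2.5 z max 20.4
scene 62 14 y 2.7 z max 21.2
scene 70 44 y 4.0 z max 16.2
scene 78 8 y 3.5 z max 12.2
top -26 23 y 1.4 z max 17.6
```

View pics/s10.png

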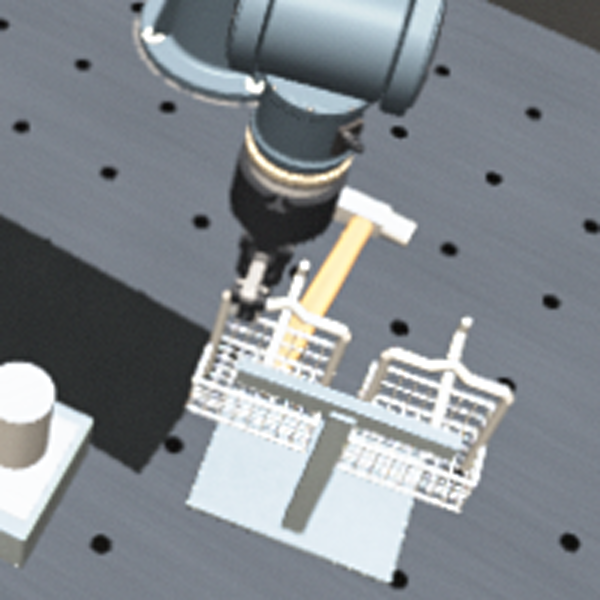

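Basket1's peak sits over hook1 at about (290,300), and basket0 hangs level on hook0 at about (450,360). Next I lower the last few millimetres, release and rise.

Emit:
step_arm([
  [0,0,0,0.1,0],
  [0,0,0,0.05,0],
  [0,0,0,0.05,0],
  [0,0,0,0,0],
])

```text
time_s: 53.75
tcp_pos: [464.1, 238.5, 173.6]
eef_rot: [[-0.204, 0.979, -0.0], [0.979, 0.204, -0.0], [-0.0, -0.0, -1.0]]
contact_force: [0.5, -0.6, -1.9]
grip_width: 0.068
grasp_force: 88.1
```

Emit:
step_arm([
  [0,0,0,0.05,0],
  [0,0,0,0,0],
])

```text
time_s: 53.95
tcp_pos: [464.3, 238.5, 172.9]
eef_rot: [[-0.204, 0.979, 0.0], [0.979, 0.204, 0.0], [-0.0, 0.0, -1.0]]
contact_force: [-0.5, -0.7, 1.2]
grip_width: 0.069
grasp_force: 88.3
```

Emit:
step_arm([
  [0,0,0,0.03,0],
  [12,0,0,0,0],
  [18,0,0,0,0],
  [30,0,0,0,0],
  [30,0,0,0,0],
])

```text
time_s: 54.45
tcp_pos: [464.2, 238.6, 172.0]
eef_rot: [[-0.204, 0.979, -0.0], [0.979, 0.204, 0.0], [0.0, 0.0, -1.0]]
contact_force: [0.5, -0.0, -0.0]
grip_width: 0.351
grasp_force: 0.0
```

Emit:
step_arm([
  [30,0,0,-0.3,0],
  [30,0,0,-0.7,0],
  [30,0,0,-1,0],
  [30,0,0,-1,0],
  [30,0,0,-1,0],
])

```text
time_s: 54.95
tcp_pos: [464.1, 238.5, 253.2]
eef_rot: [[-0.204, 0.979, 0.0], [0.979, 0.204, 0.0], [0.0, 0.0, -1.0]]
contact_force: [0.6, -0.0, -0.2]
grip_width: 0.35
grasp_force: 0.0
```

Emit:
step_arm([
  [60,-1,0.2,-0.2,0],
  [60,-1,0.5,0,0],
  [60,-1,0.5,0,0],
  [60,-1,0.5,0,0],
  [60,-1,0.5,0,0],
])

```text
time_s: 55.45
tcp_pos: [528.2, 149.0, 256.6]
eef_rot: [[-0.204, 0.979, 0.001], [0.979, 0.204, 0.0], [-0.0, 0.001, -1.0]]
contact_force: [0.1, 0.4, 0.3]
grip_width: 0.705
grasp_force: 0.0
```

Emit:
step_arm([
  [60,-1,0.5,0,0],
  [60,-1,0.5,0,0],
  [60,-1,0.5,0,0],
  [60,-1,0.5,0,0],
  [60,-1,0.5,0,0],
])

```text
time_s: 55.95
tcp_pos: [597.8, 61.0, 256.4]
eef_rot: [[-0.204, 0.979, 0.0], [0.979, 0.204, 0.0], [0.0, 0.0, -1.0]]
contact_force: [0.1, 0.3, 0.5]
grip_width: 0.706
grasp_force: 0.0
```

Emit:
step_arm([
  [60,-1,0.5,0,0],
  [60,-1,0.5,0,0],
  [60,-1,0.5,0,0],
  [60,-1,0.5,0,0],
  [60,-1,0.5,0,0],
])

```text
time_s: 56.45
tcp_pos: [667.2, -27.0, 256.1]
eef_rot: [[-0.204, 0.979, -0.0], [0.979, 0.204, 0.0], [0.0, -0.0, -1.0]]
contact_force: [-0.5, -0.5, 0.2]
grip_width: 0.701
grasp_force: 0.0
```

Emit:
step_arm([
  [60,-1,0.5,0,0],
  [60,-1,0.5,0,0],
  [60,0,0,0,-0.093],
  [60,0,0,0,-0.093],
  [60,0,0,0,-0.093],
])

```text
time_s: 56.95
tcp_pos: [694.5, -61.7, 255.8]
eef_rot: [[-0.605, 0.796, -0.0], [0.796, 0.605, 0.0], [0.0, -0.0, -1.0]]
contact_force: [-0.4, 0.5, 0.5]
grip_width: 0.701
grasp_force: 0.0
```

Emit:
step_arm([
  [60,0,0,0,-0.093],
  [60,0,0,0,-0.093],
  [60,0,0,0,-0.093],
  [60,0,0,0,-0.093],
  [60,0,0,0,-0.093],
])

```text
time_s: 57.45
tcp_pos: [694.4, -61.4, 256.0]
eef_rot: [[-0.982, 0.189, -0.0], [0.189, 0.982, 0.0], [0.0, 0.0, -1.0]]
contact_force: [0.8, 0.0, 0.1]
grip_width: 0.697
grasp_force: 0.0
```

Emit:
step_arm([
  [60,0,0,0,-0.093],
  [60,0,0,0,0],
  [60,0,0,0,0],
])

```text
time_s: 57.75
tcp_pos: [694.3, -61.2, 256.0]
eef_rot: [[-0.999, 0.053, -0.0], [0.053, 0.999, 0.0], [0.0, 0.0, -1.0]]
contact_force: [-0.0, -0.6, -0.3]
grip_width: 0.705
grasp_force: 0.0
```

```bash
python3 - <<'E'
from h import *
st();to(661.5,-148)
c=viewer.read_camera("top");P=cloud(c);z=P[...,2]
cv2.imwrite("pics/t2.png",cv2.resize(c["frame"][140:340,90:440,::-1],None,fx=2.2,fy=2.2,interpolation=cv2.INTER_CUBIC))
m=np.zeros(z.shape,bool);m[150:325,100:445]=1
Q=(P[...,:2]-O)@E.T
for s in(-65,64):
  q=(np.abs(Q[...,0])<30)&(np.abs(Q[...,1]-s)<52)&(z>175)&(z<215)
  for a,b in((-48,-16),(-6,6),(16,48)):
    k=q&(Q[...,1]>s+a)&(Q[...,1]<s+b);print(s,a,k.sum(),Q[k][:,0].mean().round(1),np.percentile(z[k],[50,95]).round(1))
m[:]=0;m[150:242,245:440]=1
print("pegs");comps(P,m&(z>140)&(z<180),minn=15)
print("switch");comps(P,m&(z>96)&(z<125)&(P[...,1]<-110),minn=15)
E
```

```text
t 57.75 tcp [694.3 -61.2 256. ] stand xy [ 163.  -433.7] ang 86.9 w 60.23959754747182 j6 -1.77
units [ 1.4  -4.42]
-65 -48 84 -1.1 [193.2 196.3]
-65 -6 152 0.0 [193.6 203.6]
-65 16 77 -1.5 [192.5 195. ]
64 -48 80 -0.5 [192.3 196. ]
64 -6 155 -0.3 [193.6 204.2]
64 16 78 -0.8 [192.7 195.8]
pegs
px (314, 192) rect [639.4  47.7  37.5  53.9  76.6 470. ] z [159.6 163.9 167.2]
px (365, 180) rect [662.7 -51.5  19.7   2.8  78.5  17. ] z [155.3 159.9 161.1]
px (271, 197) rect [626.9 130.2  53.   53.   43.3 647. ] z [156.3 163.7 167.1]
switch
```

View pics/t2.png

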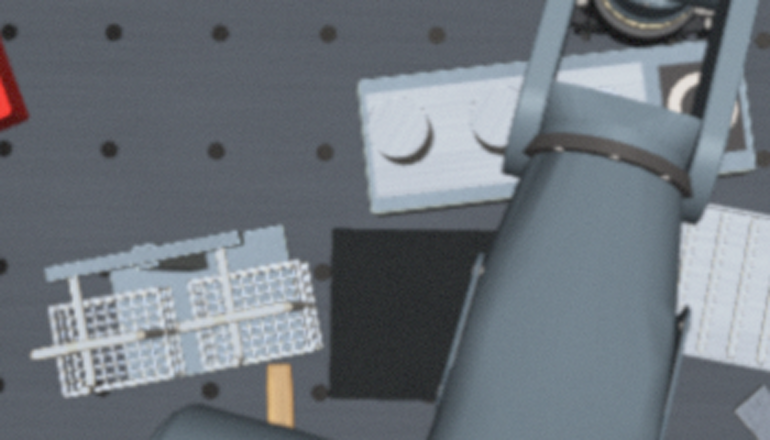

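Emit:
step_arm([
  [60,0.3,-1,0,0],
  [60,0.3,-1,0,0],
  [60,0.3,-1,0,0],
  [60,0.3,-1,0,0],
  [60,0.2,-0.42,0,0],
])

```text
time_s: 58.3
tcp_pos: [661.3, -149.5, 256.1]
eef_rot: [[-0.999, 0.054, -0.0], [0.054, 0.999, -0.001], [-0.0, -0.001, -1.0]]
contact_force: [0.0, 1.0, -0.3]
grip_width: 0.703
grasp_force: 0.0
```

Emit:
step_arm([
  [50,0,0,1,0],
  [50,0,0,1,0],
  [50,0,0,1,0],
  [50,0,0,1,0],
  [50,0,0,1,0],
])

```text
time_s: 58.8
tcp_pos: [661.9, -147.2, 155.5]
eef_rot: [[-0.999, 0.051, 0.0], [0.051, 0.999, 0.0], [-0.0, 0.0, -1.0]]
contact_force: [-0.2, -0.2, 0.9]
grip_width: 0.583
grasp_force: 0.0
```

Emit:
step_arm([
  [50,0,0,0,0],
  [50,0,0,0,0],
])

```text
time_s: 59.0
tcp_pos: [661.9, -147.4, 156.1]
eef_rot: [[-0.999, 0.051, -0.0], [0.051, 0.999, 0.0], [0.0, 0.0, -1.0]]
contact_force: [0.5, 0.2, 0.1]
grip_width: 0.59
grasp_force: 0.0
```

```bash
python3 - <<'E'
from h import *
st();to(661.5,-148)
c=viewer.read_camera("scene");P=cloud(c);z=P[...,2]
k=(z>100)&(z<118)&(np.hypot(P[...,0]-661.5,P[...,1]+148)<35)&(c["frame"].max(2)<110);print(rect(P,k),np.median(z[k]))
E
```

```text
t 59.0 tcp [ 661.9 -147.4  156.1] stand xy [ 113.8 -511.6] ang 87.1 w 50.42806185506288 j6 -1.9
units [ 0.02 -0.03]
[ 664.5 -149.5   14.8   41.8   89.3   72. ] 107.6447882888704
```

Emit:
step_arm([
  [50,0,-0.05,1,0],
  [50,0,0,1,0],
  [50,0,0,1,0],
  [50,0,0,0.5,0],
  [50,0,0,0,0],
])

```text
time_s: 59.55
tcp_pos: [661.4, -148.5, 85.6]
eef_rot: [[-0.999, 0.05, -0.001], [0.05, 0.999, 0.001], [0.001, 0.0, -1.0]]
contact_force: [0.1, -0.1, 0.5]
grip_width: 0.582
grasp_force: 0.0
```

Emit:
step_arm([
  [5,0,0,0,0],
  [5,0,0,0,0],
  [5,0,0,0,0],
  [5,0,0,0,0],
  [5,0,0,0,0],
], force=30)

```text
time_s: 60.05
tcp_pos: [662.7, -148.9, 87.7]
eef_rot: [[-0.999, 0.05, 0.003], [0.05, 0.999, -0.001], [-0.003, -0.001, -1.0]]
contact_force: [-0.1, 0.5, 6.6]
grip_width: 0.157
grasp_force: 32.8
```

Emit:
step_arm([
  [5,0,0,0,0.085],
  [5,0,0,0,0.085],
  [5,0,0,0,0.085],
  [5,0,0,0,0.085],
  [5,0,0,0,0.085],
])

```text
time_s: 60.55
tcp_pos: [662.3, -149.8, 87.7]
eef_rot: [[-0.75, 0.662, 0.002], [0.662, 0.75, -0.002], [-0.003, -0.001, -1.0]]
contact_force: [-1.4, -1.8, 6.3]
grip_width: 0.154
grasp_force: 32.8
```

Emit:
step_arm([
  [5,0,0,0,0.085],
  [5,0,0,0,0.085],
  [5,0,0,0,0.05],
  [5,0,0,0,0],
])

```text
time_s: 60.95
tcp_pos: [661.9, -150.1, 87.7]
eef_rot: [[-0.485, 0.874, 0.001], [0.874, 0.485, -0.003], [-0.003, -0.0, -1.0]]
contact_force: [-1.8, -2.1, 6.1]
grip_width: 0.158
grasp_force: 32.9
```

```bash
python3 - <<'E'
from h import *
s=st();print(s["wrist_torque"])
E
```

```text
t 60.95 tcp [ 661.9 -150.1   87.7] stand xy [ 113.3 -514.3] ang 29.0 w 13.509914592754056 j6 -0.89
[-0.35640721  0.3759913  -0.01457529]
```

Emit:
step_arm([
  [5,0,0,0,0.03],
  [5,0,0,0,0.03],
  [5,0,0,0,0],
])

```text
time_s: 61.25
tcp_pos: [662.3, -150.8, 87.8]
eef_rot: [[-0.406, 0.914, 0.002], [0.914, 0.406, -0.005], [-0.005, -0.001, -1.0]]
contact_force: [-0.1, -3.1, 6.7]
grip_width: 0.153
grasp_force: 62.5
```

```bash
python3 - <<'E'
from h import *
s=st();print(s["wrist_torque"])
E
```

```text
t 61.25 tcp [ 662.3 -150.8   87.8] stand xy [ 113.5 -515. ] ang 23.9 w 13.038694898401145 j6 -0.8
[-0.55730267  0.19349025  0.96687618]
```

Emit:
step_arm([
  [5,0,0,0,-0.02],
  [30,0,0,0,0],
  [50,0,0,0,0],
  [50,0,0,0,0],
  [50,0,0,-0.5,0],
])

```text
time_s: 61.75
tcp_pos: [660.3, -148.0, 94.5]
eef_rot: [[-0.43, 0.903, -0.004], [0.903, 0.43, 0.002], [0.003, -0.003, -1.0]]
contact_force: [0.5, 0.7, -0.7]
grip_width: 0.584
grasp_force: 0.0
```

Emit:
step_arm([
  [50,0,0,-1,0],
  [50,0,0,-1,0],
  [50,0,0,-1,0],
  [50,0,0,-1,0],
  [50,0,0,-1,0],
])

```text
time_s: 62.25
tcp_pos: [661.7, -148.5, 197.5]
eef_rot: [[-0.43, 0.903, 0.0], [0.903, 0.43, 0.0], [-0.0, 0.0, -1.0]]
contact_force: [1.0, -0.5, 0.7]
grip_width: 0.583
grasp_force: 0.0
```

Emit:
step_arm([
  [50,-1,0,-1,0],
  [50,-1,0,-1,0],
  [50,-1,0,0,0],
  [50,-1,0,0,0],
  [50,-1,0,0,0],
])

```text
time_s: 62.75
tcp_pos: [705.0, -239.4, 237.1]
eef_rot: [[-0.43, 0.903, 0.001], [0.903, 0.43, -0.0], [-0.001, 0.001, -1.0]]
contact_force: [-0.2, -0.4, -0.5]
grip_width: 0.585
grasp_force: 0.0
```

Emit:
step_arm([
  [50,-1,0,0,0],
  [50,-1,0,0,0],
  [50,-1,0,0,0],
  [50,0,0,0,0],
  [50,0,0,0,0],
])

```text
time_s: 63.25
tcp_pos: [730.1, -292.7, 236.0]
eef_rot: [[-0.429, 0.903, -0.001], [0.903, 0.429, 0.001], [0.001, -0.0, -1.0]]
contact_force: [-0.1, 0.2, -0.4]
grip_width: 0.59
grasp_force: 0.0
```

```bash
python3 - <<'E'
from h import *
st()
c=viewer.read_camera("top");P=cloud(c);z=P[...,2]
m=np.zeros(z.shape,bool);m[150:242,245:440]=1
print("pegs");comps(P,m&(z>140)&(z<180),minn=15)
print("switch");comps(P,m&(z>96)&(z<125)&(P[...,1]<-110),minn=15)
Q=(P[...,:2]-O)@E.T
for s in(-65,64):
  k=(np.abs(Q[...,0])<30)&(np.abs(Q[...,1]-s)<6)&(z>175)&(z<215);print(s,k.sum(),np.percentile(z[k],95).round(1))
E
```

```text
t 63.25 tcp [ 730.1 -292.7  236. ] stand xy [ 151.1 -667.8] ang 25.4 w 50.36873339132962 j6 -0.97
pegs
px (317, 192) rect [637.4  40.3  53.3  52.1   1.2 635. ] z [158.9 163.6 167.2]
px (363, 187) rect [648.9 -49.5  31.6  31.6  44.1 229. ] z [156.1 159.8 162.9]
px (271, 197) rect [626.8 130.1  53.5  52.8  35.5 643. ] z [157.9 163.5 167.1]
switch
px (410, 185) rect [ 661.6 -148.6   14.    42.4   28.2  151. ] z [102.  108.4 112. ]
-65 153 203.6
64 152 204.0
```

```bash
python3 -c "
from plant import arm
print(arm.close_job())"
```

```text
the job is handed in; nothing more can be done
None
```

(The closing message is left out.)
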